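Load and index the bracelet marking table

ROBOT

A 7-joint arm with a two-finger parallel gripper is mounted at the origin on the work surface. World frame = base frame: x ahead of the robot, y to its left, z up, the work surface at z = 0. Lengths are in m, angles in rad, forces in N, time in s.
With the tool pointing down it reaches from about 0.425 to 0.875 m from the base axis. Payload 4.7 kg.
Tool frame: the origin (TCP) lies at the very end of the fingers, on their centre line; the grasp point (between the pads) lies 19 mm behind it; z points along the fingers, y is the line along which they close (so a half turn about z gives the same grasp; the last joint's range is limited). The gripper opens to 85 mm and grips with 20 to 120 N. Pads are 22 mm wide; open, the fingers measure 114 mm over their backs; the gripper's body (76 mm by 85 mm) begins 54 mm behind the grasp point. The pads swing forward as they close: fully open they stand 13 mm farther back than shut.
Start: joints at [-1.158, 0.321, -0.07, 1.45, 0.023, 1.371, -0.057], TCP at [0.252, 0.599, 0.231] pointing down, gripper open.
Joint ranges: [-2.86, 2.86], [-0.3, 2.09], [-1.38, 1.24], [0.06, 2.45], [-1.56, 4.7], [0.09, 2.05], [-2.69, 2.69]. Speed limits (rad/s): [2.57, 2.57, 3.14, 3.14, 3.14, 3.14, 3.14].

INTERFACE

Orientations are given as a rotation vector (axis times angle).
In Python, from cell import arm gives the robot as it stands.
- The arm moves only by the shell command python3 -m jog 'ROWS'. ROWS is JSON, a list of rows, each an object with "delta_rot": the turn, a rotation vector about the tool's x, y, z in degrees, a list of three; "dp": the shift along the tool's x, y, z in mm, a list of three; "claw": the finger opening in mm, from 0 to 85.4. In form: [{"delta_rot": [wx, wy, wz], "dp": [dx, dy, dz], "claw": claw}, ...]. A call has 1 to 20 rows; each row shifts and turns the commanded pose from where the row before left it, along the tool's axes as they then stand; what a row does not reach is not made up. A row lasts 1/10 s, in which the tool goes at most 50 mm and 8.59 degrees, less where a joint would pass 70% of its speed; a pose out of reach is approached as far as the arm can. A call with a gripper value outside its range is refused whole. The fingers move at their own pace and stop on an object; the grip force is fixed at half the most. Time passes only in rows, so rows that do not move let the fingers close. It gives the time, the measured TCP pose, the force, the opening and the grip force at its end, in the units of the state.
- arm.get_state(): the state, without advancing time (a new reading comes with each control period).
- arm.get_image(name): name is "side" or "top"; returns the picture (400x640x3 uint8, red, green, blue); there is no depth.
- arm.camera_params(name): a dict with "fx", "fy", "cx", "cy" (pixels), "k1" (the pictures are not rectified: a ray, as slopes to the right and down, at radius r is drawn at 1 + k1 r^2 times it, then the intrinsics apply), "R" (3x3) and "t" (3): a world point X has camera coordinates R X + t. Camera axes: x right, y down, z forward; pixel columns grow to the right and rows downward; lengths in m; the calibration is good to about 2 mm. A picture is of the moment at which its call begins. camera_params takes no time and is no camera call.
- arm.hand_in(): hands the job in; it is judged then, once.
The state is a dict: "time": time; "joints": joint angles; "joint_velocities": joint speeds; "effort": joint torques, N m; "position": TCP position; "orientation": TCP orientation; "ft_force": force on the tool from outside, world axes, zero at the start; "moment": the same for the moment, N m; "finger_gap": opening from 0.0 (shut) to 1.0 (fully open); "finger_force": force on a finger pad.
Only numpy, scipy, OpenCV 4.12 (cv2) and the standard library are available. Lean on these libraries where they do the work, as an engineer would, in place of code of your own. Each camera call takes 0.05 s, during which the arm holds its last target. There are 200 camera calls.

TASK

Get the marking table ready for its next batch: while it is still locked, lay every brass bracelet bar flat and centred along one of the table's four raised narrow rests, one bar to a rest. Then slide the yellow safety catch fully off, throw the black-knobbed lock lever all the way over to its open end, and turn the table a quarter turn anticlockwise (seen from above) by its red post until it clicks into the next detent; swing the lever fully back to locked and slide the catch home again. All bars must end lying on their rests, and the other things on the bench stay where they are.

Things in the scene. Friction and masses are not known exactly. Their poses are not given: they have to be found in the camera images.
- bar0: brass bracelet bar, 100 (its x) x 28 (its y) x 9 mm (its z), round-ended, 0.2 kg, lying flat on the bench; origin at the centre of its underside. Two to four bars are there; an absent one is None. Either face may be up.
- bar1: brass bracelet bar, 100 (its x) x 28 (its y) x 9 mm (its z), round-ended, 0.2 kg, lying flat on the bench; origin at the centre of its underside. Two to four bars are there; an absent one is None. Either face may be up.
- bar2: brass bracelet bar, 100 (its x) x 28 (its y) x 9 mm (its z), round-ended, 0.2 kg, lying flat on the bench; origin at the centre of its underside. Two to four bars are there; an absent one is None. Either face may be up.
- bar3: brass bracelet bar, 100 (its x) x 28 (its y) x 9 mm (its z), round-ended, 0.2 kg, lying flat on the bench; origin at the centre of its underside. Two to four bars are there; an absent one is None. Either face may be up.
- rest0 (a point): centre of the top of raised rest 0: a narrow block with a grippy black rubber top, 80 mm long (tangentially) x 24 mm wide (radially), 83 mm above the bench, 90 mm from the table's axis. Its axes are the turntable's (z up, alike for all rests). A bar on it lies along its y axis, its origin here, loosely between four guide pins (see indexer).
- rest1 (a point): centre of the top of raised rest 1: a narrow block with a grippy black rubber top, 80 mm long (tangentially) x 24 mm wide (radially), 83 mm above the bench, 90 mm from the table's axis. Its axes are the turntable's (z up, alike for all rests). A bar on it lies along its x axis, its origin here, loosely between four guide pins (see indexer).
- rest2 (a point): centre of the top of raised rest 2: a narrow block with a grippy black rubber top, 80 mm long (tangentially) x 24 mm wide (radially), 83 mm above the bench, 90 mm from the table's axis. Its axes are the turntable's (z up, alike for all rests). A bar on it lies along its y axis, its origin here, loosely between four guide pins (see indexer).
- rest3 (a point): centre of the top of raised rest 3: a narrow block with a grippy black rubber top, 80 mm long (tangentially) x 24 mm wide (radially), 83 mm above the bench, 90 mm from the table's axis. Its axes are the turntable's (z up, alike for all rests). A bar on it lies along its x axis, its origin here, loosely between four guide pins (see indexer).
- indexer: fixed grey base; origin on the turntable's axis at bench height, z up; -x roughly towards the robot, lever and catch on +y, a marking head 105 mm tall beyond 250 mm on +x. Disc 260 mm across, its top 48 mm above the bench. By each rest stand four upright brass guide pins 6 mm across, 8 mm higher than its top, centred 21 mm either side of its long middle line and 45 mm either way along it.
- turntable (a joint): turn of the table about its vertical axis, rad, positive anticlockwise from above; 0 at the start (first detent), 1.571 at the next detent (stops at -0.06 and 1.64). Held by a lock pin while the lever is at 0. About 1 N on the post turns it and 4 N brings it out of a detent; within about 0.03 rad of a detent it draws itself in.
- post_top (a point): centre of the top of the red post by which the table is turned: an upright round rod 18 mm across and 100 mm tall, standing on the disc 110 mm from the axis, its top 148 mm above the bench, at the table's near right at the start (45 degrees between rest2 and rest3)
- lever (a joint): angle of the lock lever, rad: 0 = locked, leaning 40 degrees from upright towards the base's -x; 1.4 = fully open, leaning 40 degrees towards +x. It stays where it is left and needs about 3 N at the knob. It cannot move more than about 0.1 rad until the catch is off; its lock pin is blocked, and it cannot return to 0, when the table is a little off a detent.
- lever_ball (a point): centre of the black ball knob, 28 mm across, at the end of the lever, 100 mm from the pivot
- lever_pivot (a point): centre of the lever's pivot, 60 mm above the bench; the pivot's axis is the base's y axis
- catch (a joint): travel of the yellow safety catch, m: 0 = home (its bolt blocks the lever), 0.035 = fully off. It slides towards the base's +y, with about 2 N of friction, and stays where it is left.
- catch_top (a point): centre of the top of the catch's upright round yellow grip, 16 mm across and 50 mm tall, its top 151 mm above the bench
- bead_jar: not part of the job: small amber glass jar with a red lid, 30 mm across, 35 mm tall, among the bars
- glue_pot: not part of the job: yellow glue pot with a white cap, 40 mm across, 50 mm tall
- cuff: not part of the job: finished brass cuff (a ring), 64 mm across, 40 mm tall
- screwdriver: not part of the job: screwdriver lying down
There are look-alikes about, which are no part of the job. What is shaped like the bar2 but green or white is not meant.

How it is judged:
By the outcome, as a careful person would: the job done as asked, in the order asked, and still so for the second after the job is handed in, with the robot touching nothing.
Of bar0, bar1, bar2, bar3 only 2 to 4 are there at a start; the rules pass over those that are not, and their reading is None.
At some moment in a run one of bar0, bar1, bar2, bar3 may be knocked a few centimetres aside while the robot is not near it.
Once in a run the grip may slacken for a moment while it holds something.
It also fails if it takes over 210 s, if anything falls off the work surface, if the arm or the gripper's body presses on something with over 40 N, if the wrist force passes 120 N, or if a joint passes its speed limit or range.

## Working session

There is one attempt and no reset: what is moved stays moved. The work goes in short steps, Python scripts to look and compute and a shell command to move; the robot and the scene stay as the last step left them, time stands still between calls to the robot, and variables do not carry over. Pictures are saved under pics/ and viewed, at most 14 in all, crops included, and the job is handed in when it is done.

```bash
ls; mkdir -p pics
python3 - <<'E'
from cell import arm
import cv2
for n in("top","side"):
    p=arm.camera_params(n);print(n,p)
    cv2.imwrite(f"pics/{n}0.png",cv2.cvtColor(arm.get_image(n),cv2.COLOR_RGB2BGR))
print(arm.get_state())
E
```

```text
pics
top {'fx': 375.5535949833877, 'fy': 375.5535949833877, 'cx': 313.0030059758657, 'cy': 199.55673615783047, 'k1': -0.023660597543159207, 'R': array([[ 0.09319426, -0.9956471 , -0.00129955],
       [-0.97300441, -0.09079793, -0.21217482],
       [ 0.21113325,  0.02103794, -0.97723086]]), 't': array([-0.10790086,  0.50136003,  1.11778541])}
side {'fx': 461.38174174040387, 'fy': 461.38174174040387, 'cx': 323.9131085965231, 'cy': 199.1996632287651, 'k1': -0.011023239306445937, 'R': array([[ 0.99785931, -0.06537944, -0.00152483],
       [-0.04190233, -0.62128873, -0.78246055],
       [ 0.05020947,  0.78084943, -0.6226983 ]]), 't': array([-0.48606561,  0.0885149 ,  1.42152403])}
{'time': 0.1, 'joints': array([-1.15788101,  0.32176913, -0.07009275,  1.45155215,  0.02259048,
        1.37079075, -0.05690843]), 'joint_velocities': array([ 0.00130503, -0.0022993 ,  0.00038352, -0.00218841, -0.00121089,
       -0.00047802, -0.0004393 ]), 'effort': array([ 8.27071881e-05, -4.94876254e+01, -3.83855654e-01, -3.15212166e+01,
        1.31575300e-02,  7.38994597e-03,  2.24594214e-05]), 'position': array([0.25226289, 0.59853311, 0.2303202 ]), 'orientation': array([-6.22223045e-01, -3.07908731e+00,  2.68933597e-03]), 'ft_force': array([0.4063821 , 0.17462757, 0.57943277]), 'moment': array([-0.02346993, -0.01263371,  0.00692101]), 'finger_force': 0.0, 'finger_gap': 1.000557096223917}
```

View pics/top0.png

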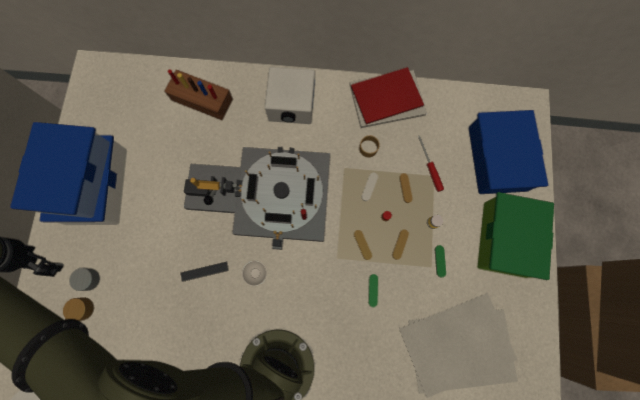

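View pics/side0.png

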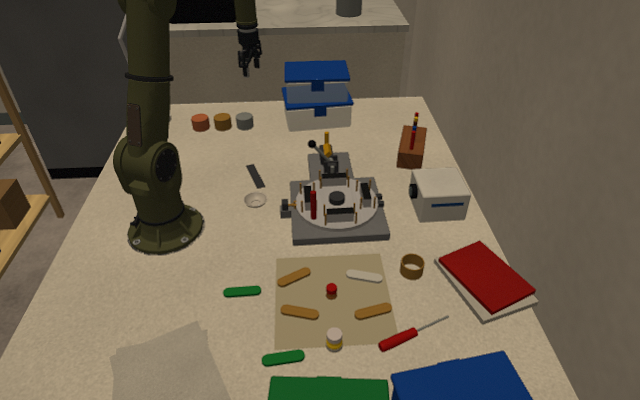

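```bash
cat > h.py <<'E'
import numpy as np, cv2
from cell import arm
from scipy.spatial.transform import Rotation as Ro
P={n:arm.camera_params(n) for n in("top","side")}
def img(n): return cv2.cvtColor(arm.get_image(n),cv2.COLOR_RGB2BGR)
def proj(n,X):
    p=P[n];c=np.asarray(X)@p["R"].T+p["t"];s=c[...,:2]/c[...,2:]
    s=s*(1+p["k1"]*(s**2).sum(-1,keepdims=True))
    return s*[p["fx"],p["fy"]]+[p["cx"],p["cy"]]
def unproj(n,uv,z):
    p=P[n];d=(np.asarray(uv,float)-[p["cx"],p["cy"]])/[p["fx"],p["fy"]];s=d.copy()
    for _ in range(5): s=d/(1+p["k1"]*(s**2).sum(-1,keepdims=True))
    r=np.concatenate([s,np.ones_like(s[...,:1])],-1)@p["R"];o=-p["R"].T@p["t"]
    return o+r*((z-o[2])/r[...,2:])
def ortho(n,im,z,x0,x1,y0,y1,s):
    "s px per m; x up, y left"
    H,W=int((x1-x0)*s),int((y1-y0)*s);v,u=np.mgrid[:H,:W]
    X=np.stack([x1-v/s,y1-u/s,np.full(u.shape,z)],-1)
    m=proj(n,X).astype(np.float32);return cv2.remap(im,m[...,0],m[...,1],cv2.INTER_CUBIC)
def tri(uvt,uvs):
    "least squares meeting of the rays"
    A=[];b=[]
    for n,uv in(("top",uvt),("side",uvs)):
        a=unproj(n,np.array(uv),0.);o=-P[n]["R"].T@P[n]["t"];d=(a-o)/np.linalg.norm(a-o)
        M=np.eye(3)-np.outer(d,d);A.append(M);b.append(M@o)
    return np.linalg.lstsq(np.vstack(A),np.hstack(b),rcond=None)[0]
def bars(im,z=.009,x0=.3,x1=.75,y0=-.4,y1=-.1,n="top"):
    s=1000;o=ortho(n,im,z,x0,x1,y0,y1,s);hsv=cv2.cvtColor(o,cv2.COLOR_BGR2HSV)
    m=cv2.inRange(hsv,(8,115,60),(25,255,255))
    out=[]
    for c in cv2.findContours(m,cv2.RETR_EXTERNAL,cv2.CHAIN_APPROX_NONE)[0]:
        if cv2.contourArea(c)<800: continue
        (u,v),(w,h),_=cv2.minAreaRect(c);M=cv2.moments(c)
        u,v=M["m10"]/M["m00"],M["m01"]/M["m00"]
        th=.5*np.arctan2(2*M["mu11"],M["mu20"]-M["mu02"]) # image axes: u=-y, v=-x
        d=np.array([-np.sin(th),-np.cos(th)])
        out.append((round(x1-v/s,4),round(y1-u/s,4),round(np.degrees(np.arctan2(d[1],d[0]))%180,1),round(w),round(h)))
    return out
def st():
    s=arm.get_state();R=Ro.from_rotvec(s["orientation"])
    return s,R
E
python3 - <<'E'
from h import *
t=cv2.imread("pics/top0.png");s=cv2.imread("pics/side0.png")
a=ortho("top",t,.009,.28,.68,-.42,.0,1800)
cv2.imwrite("pics/bars.png",cv2.resize(a,(600,571)))
print(bars(t),bars(s,n="side"))
b=ortho("top",t,.083,.3,.65,-.12,.32,1800)
cv2.imwrite("pics/table.png",b[:600,:800] if 0 else cv2.resize(b,(748,595)))
s,R=st();print(R.as_matrix().round(3))
E
```

```text
[(0.3891, -0.229, np.float64(27.7), 98, 27), (0.4015, -0.348, np.float64(163.7), 27, 99), (0.5871, -0.3572, np.float64(13.0), 98, 28)] [(0.3894, -0.2331, np.float64(29.0), 102, 36), (0.4016, -0.3517, np.float64(163.4), 35, 101), (0.4872, -0.2887, np.float64(84.9), 58, 30), (0.5869, -0.3609, np.float64(14.4), 101, 35), (0.7171, -0.2157, np.float64(73.8), 100, 63)]
[[-0.922  0.388 -0.001]
 [ 0.388  0.922 -0.002]
 [-0.    -0.002 -1.   ]]
```

View pics/bars.png

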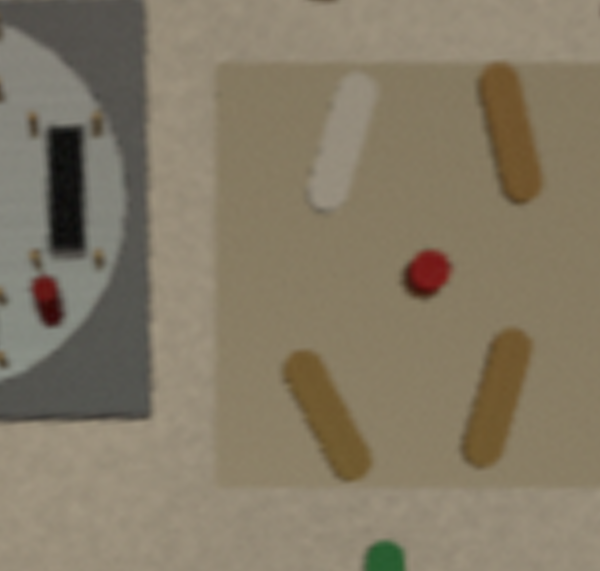

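View pics/table.png

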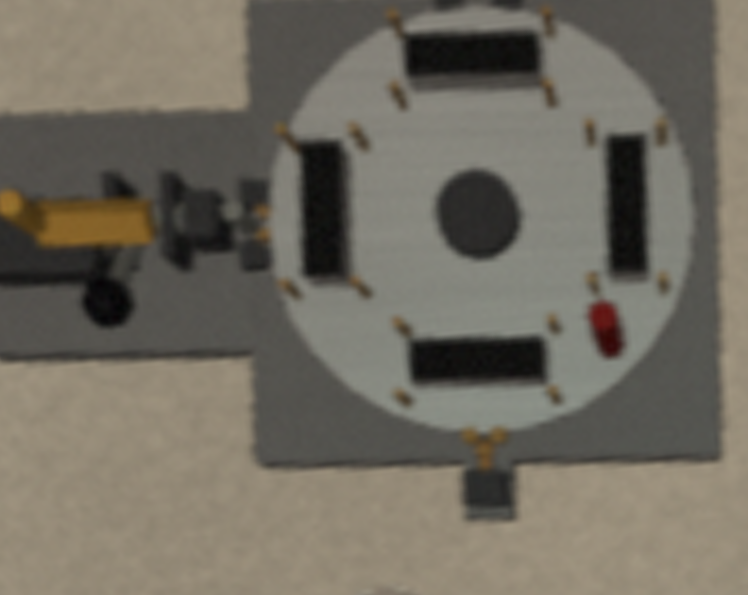

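Run:
```python
from h import *
t=cv2.imread("pics/top0.png");s=cv2.imread("pics/side0.png")
a=cv2.resize(t[165:225,180:245],None,fx=6,fy=6,interpolation=3);b=cv2.resize(s[125:185,295:360],None,fx=6,fy=6,interpolation=3)
cv2.imwrite("pics/lev.png",np.hstack([a,b]))
# rests
o=ortho("top",t,.083,.3,.7,-.15,.25,2000);g=o.max(2)
m=cv2.inRange(g,0,38)
for c in cv2.findContours(m,cv2.RETR_EXTERNAL,cv2.CHAIN_APPROX_NONE)[0]:
    if cv2.contourArea(c)>3000:
        (u,v),wh,an=cv2.minAreaRect(c);print(round(.7-v/2000,4),round(.25-u/2000,4),np.array(wh)/2,an)
# post top candidates
for n,im in(("top",t),("side",s)):
    hsv=cv2.cvtColor(im,cv2.COLOR_BGR2HSV);m=cv2.inRange(hsv,(0,150,40),(8,255,255))|cv2.inRange(hsv,(172,150,40),(180,255,255))
    r,l,stt,ce=cv2.connectedComponentsWithStats(m)
    print(n,[(stt[i].tolist(),ce[i].round(1).tolist()) for i in range(1,r) if stt[i,4]>15])
```

```text
0.4386 0.0395 [21.45208168 76.02914429] 89.13194274902344
0.527 0.1301 [77.12191772 22.74419785] 87.55294799804688
0.5298 -0.0487 [77.55310822 18.94498253] 89.23609924316406
0.6182 0.0424 [22.0056591  75.95090485] 88.78113555908203
top [([352, 68, 71, 55, 2456], [386.8, 95.1]), ([168, 70, 12, 15, 60], [173.6, 77.4]), ([207, 84, 10, 15, 72], [211.6, 90.9]), ([428, 162, 15, 29, 186], [435.0, 176.5]), ([301, 210, 5, 9, 33], [303.4, 213.6]), ([382, 211, 9, 9, 62], [386.2, 215.3])]
side [([410, 130, 7, 20, 74], [412.1, 139.5]), ([310, 190, 6, 29, 150], [312.8, 203.6]), ([439, 241, 97, 74, 3538], [486.5, 276.6]), ([326, 283, 11, 12, 105], [331.2, 288.6]), ([379, 328, 39, 24, 411], [397.2, 339.2])]
```

View pics/lev.png

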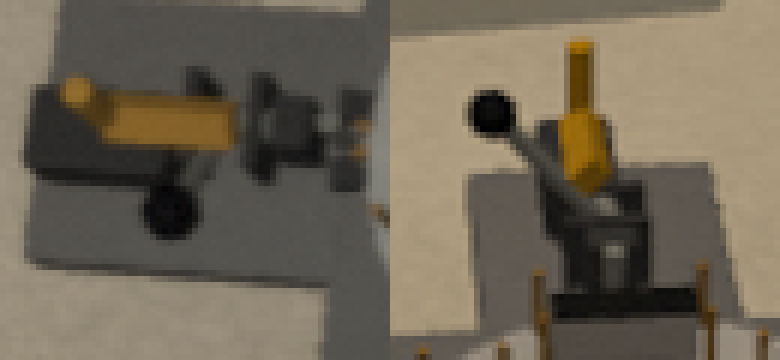

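Run:
```python
from h import *
C=np.array([.5284,.0409,0]);y=np.radians(.95);B=np.array([[np.cos(y),-np.sin(y),0],[np.sin(y),np.cos(y),0],[0,0,1]])
for n,a,b in(("ball",(208.3,200),(311.7,143.8)),("catch",(192.7,180.3),(326.7,132.3)),("post",(303,212),(312.8,190.5))):
    X=tri(a,b);print(n,X.round(4),"base",(B.T@(X-C)).round(4),proj("top",X).round(1),proj("side",X).round(1))
X=C+B@np.array([-.0778,-.0778,.148]);print("post exp",X.round(4),proj("top",X),proj("side",X))
for q in [(0.09,0),(0,.09),(-.09,0),(0,-.09)]: print("rest",(C+B@np.array([*q,.083])).round(4))
t=cv2.imread("pics/top0.png");o=ortho("top",t,.091,.4,.66,-.1,.18,2500)
for q in [(0.09,0),(0,.09),(-.09,0),(0,-.09)]:
  for a in(-1,1):
    for b in(-1,1):
      d=np.array(q)/.09;e=np.array([-d[1],d[0]]);X=C+B@np.array([*(q+d*.021*a+e*.045*b),.091]);cv2.circle(o,(int((.18-X[1])*2500),int((.66-X[0])*2500)),7,(255,0,0),1)
cv2.imwrite("pics/pins.png",cv2.resize(o,(640,594)))
```

```text
ball [0.462  0.2399 0.1354] base [-0.0631  0.2001  0.1354] [208.3 200. ] [311.7 143.8]
catch [0.5148 0.2907 0.1476] base [-0.0095  0.25    0.1476] [192.7 179.9] [326.3 132.4]
post [ 0.4514 -0.0378  0.1503] base [-0.0783 -0.0774  0.1503] [303.  211.4] [312.3 190.6]
post exp [ 0.4519 -0.0382  0.148 ] [303.1673306  211.41747656] [312.44641934 191.34699893]
rest [0.6184 0.0424 0.083 ]
rest [0.5269 0.1309 0.083 ]
rest [0.4384 0.0394 0.083 ]
rest [ 0.5299 -0.0491  0.083 ]
```

View pics/pins.png

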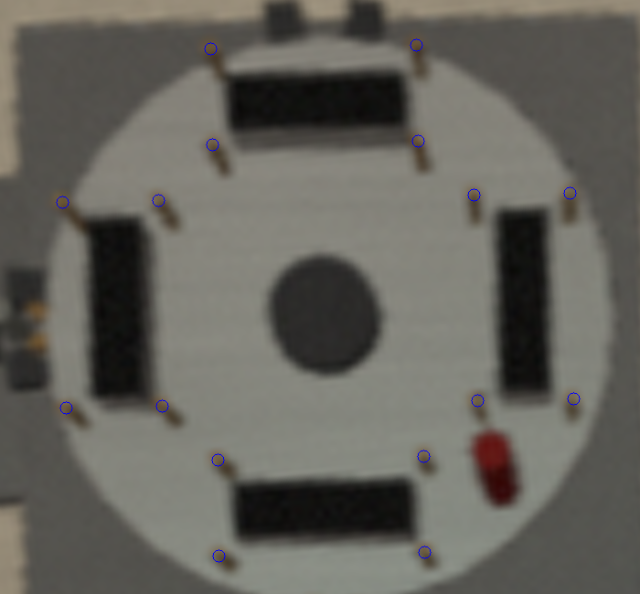

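```bash
cat > go.py <<'E'
import sys
from h import *
x,y,z,a=map(float,sys.argv[1:5]);s,R=st();M=R.as_matrix()
d=M.T@(np.array([x,y,z])-s["position"])*1000
cur=np.degrees(np.arctan2(M[1,0],M[0,0]));dr=(cur-a+90)%180-90
print("t",round(s["time"],1),"pos",s["position"].round(4),"ang",round(cur,1),"j7",s["joints"][6].round(2),"| dp first(now axes)",d.round(1),"| rotz",round(dr,1),"or",round(dr-180*np.sign(dr),1), "| then-axes dp",(Ro.from_euler('z',-dr,degrees=True).as_matrix()@d).round(1))
print("tilt",np.degrees(Ro.from_matrix(M[:, :]).inv().apply([0,0,-1])).round(2)[:2],"F",s["ft_force"].round(1),"gap",round(s["finger_gap"]*85.4,1),"ff",round(s["finger_force"],1))
E
python3 go.py .5871 -.3572 .15 13
```

```text
t 0.1 pos [0.2523 0.5985 0.2303] ang 157.2 j7 -0.06 | dp first(now axes) [-679.7 -750.6   81.7] | rotz -35.8 or 144.2 | then-axes dp [ -111.3 -1006.4    81.7]
tilt [0.  0.1] F [0.4 0.2 0.6] gap 85.4 ff 0.0
```

```bash
python3 -m jog '[{"delta_rot":[0,0,0],"dp":[-28.3,-31.3,0],"claw":50},{"delta_rot":[0,0,0],"dp":[-28.3,-31.3,0],"claw":50},{"delta_rot":[0,0,0],"dp":[-28.3,-31.3,0],"claw":50},{"delta_rot":[0,0,0],"dp":[-28.3,-31.3,0],"claw":50},{"delta_rot":[0,0,0],"dp":[-28.3,-31.3,0],"claw":50},{"delta_rot":[0,0,0],"dp":[-28.3,-31.3,0],"claw":50},{"delta_rot":[0,0,0],"dp":[-28.3,-31.3,0],"claw":50},{"delta_rot":[0,0,0],"dp":[-28.3,-31.3,0],"claw":50},{"delta_rot":[0,0,0],"dp":[-28.3,-31.3,0],"claw":50},{"delta_rot":[0,0,0],"dp":[-28.3,-31.3,0],"claw":50},{"delta_rot":[0,0,0],"dp":[-28.3,-31.3,0],"claw":50},{"delta_rot":[0,0,0],"dp":[-28.3,-31.3,0],"claw":50}]'
python3 -m jog '[{"delta_rot":[0,0,0],"dp":[-28.3,-31.3,0],"claw":50},{"delta_rot":[0,0,0],"dp":[-28.3,-31.3,0],"claw":50},{"delta_rot":[0,0,0],"dp":[-28.3,-31.3,0],"claw":50},{"delta_rot":[0,0,0],"dp":[-28.3,-31.3,0],"claw":50},{"delta_rot":[0,0,0],"dp":[-28.3,-31.3,0],"claw":50},{"delta_rot":[0,0,0],"dp":[-28.3,-31.3,0],"claw":50},{"delta_rot":[0,0,0],"dp":[-28.3,-31.3,0],"claw":50},{"delta_rot":[0,0,0],"dp":[-28.3,-31.3,0],"claw":50},{"delta_rot":[0,0,0],"dp":[-28.3,-31.3,0],"claw":50},{"delta_rot":[0,0,0],"dp":[-28.3,-31.3,0],"claw":50},{"delta_rot":[0,0,0],"dp":[-28.3,-31.3,0],"claw":50},{"delta_rot":[0,0,0],"dp":[-28.3,-31.3,0],"claw":50}]'
python3 -m jog '[{"delta_rot":[0,0,8],"dp":[0,0,0],"claw":50},{"delta_rot":[0,0,8],"dp":[0,0,0],"claw":50},{"delta_rot":[0,0,8],"dp":[0,0,0],"claw":50},{"delta_rot":[0,0,8],"dp":[0,0,0],"claw":50},{"delta_rot":[0,0,8],"dp":[0,0,0],"claw":50},{"delta_rot":[0,0,8],"dp":[0,0,0],"claw":50},{"delta_rot":[0,0,8],"dp":[0,0,0],"claw":50},{"delta_rot":[0,0,8],"dp":[0,0,0],"claw":50},{"delta_rot":[0,0,8],"dp":[0,0,0],"claw":50},{"delta_rot":[0,0,8],"dp":[0,0,0],"claw":50},{"delta_rot":[0,0,8],"dp":[0,0,0],"claw":50},{"delta_rot":[0,0,8],"dp":[0,0,0],"claw":50},{"delta_rot":[0,0,8],"dp":[0,0,0],"claw":50},{"delta_rot":[0,0,8],"dp":[0,0,0],"claw":50},{"delta_rot":[0,0,8],"dp":[0,0,0],"claw":50},{"delta_rot":[0,0,8],"dp":[0,0,0],"claw":50},{"delta_rot":[0,0,8],"dp":[0,0,0],"claw":50},{"delta_rot":[0,0,8],"dp":[0,0,0],"claw":50}]'
python3 go.py .5871 -.3572 .001 13; python3 -c "
from h import *
print(bars(img('side'),n='side'))"
```

```text
time: 1.3
position: [0.4196, 0.1192, 0.2311]
orientation: [-0.622, -3.079, -0.0]
ft_force: [0.5, 1.2, 0.8]
finger_gap: 0.585
finger_force: 0.0
time: 2.5
position: [0.5871, -0.3581, 0.2305]
orientation: [-0.621, -3.079, -0.001]
ft_force: [-0.2, 0.8, -0.5]
finger_gap: 0.584
finger_force: 0.0
time: 4.3
position: [0.5866, -0.3566, 0.2306]
orientation: [-3.121, -0.351, 0.001]
ft_force: [-0.4, -0.3, -0.1]
finger_gap: 0.586
finger_force: 0.0
t 4.3 pos [ 0.5866 -0.3566  0.2306] ang 12.8 j7 -0.43 | dp first(now axes) [  0.5   0.9 229.6] | rotz -0.2 or 179.8 | then-axes dp [  0.5   0.9 229.6]
tilt [0.04 0.05] F [-0.4 -0.3 -0.1] gap 50.1 ff 0.0
[(0.3894, -0.2331, np.float64(29.0), 102, 36), (0.4016, -0.3517, np.float64(163.3), 35, 101), (0.5869, -0.3609, np.float64(14.3), 101, 35), (0.717, -0.2157, np.float64(73.8), 100, 64)]
```

```bash
python3 -m jog '[{"delta_rot":[0,0,0],"dp":[0.5,0.9,45],"claw":50},{"delta_rot":[0,0,0],"dp":[0,0,45],"claw":50},{"delta_rot":[0,0,0],"dp":[0,0,45],"claw":50},{"delta_rot":[0,0,0],"dp":[0,0,45],"claw":50},{"delta_rot":[0,0,0],"dp":[0,0,25],"claw":50},{"delta_rot":[0,0,0],"dp":[0,0,12],"claw":50},{"delta_rot":[0,0,0],"dp":[0,0,7],"claw":50},{"delta_rot":[0,0,0],"dp":[0,0,4],"claw":50},{"delta_rot":[0,0,0],"dp":[0,0,0],"claw":50},{"delta_rot":[0,0,0],"dp":[0,0,0],"claw":20},{"delta_rot":[0,0,0],"dp":[0,0,0],"claw":20},{"delta_rot":[0,0,0],"dp":[0,0,0],"claw":20},{"delta_rot":[0,0,0],"dp":[0,0,0],"claw":20},{"delta_rot":[0,0,0],"dp":[0,0,0],"claw":20},{"delta_rot":[0,0,0],"dp":[0,0,0],"claw":20}]'
python3 go.py .618 .0424 .26 90.95
```

```text
time: 5.85
position: [0.5881, -0.3583, 0.005]
orientation: [3.12, 0.36, 0.003]
ft_force: [-0.9, 0.8, 6.2]
finger_gap: 0.298
finger_force: 59.0
t 5.8 pos [ 0.5881 -0.3583  0.005 ] ang 13.2 j7 -0.32 | dp first(now axes) [ 120.8 -383.1 -255.2] | rotz -77.8 or 102.2 | then-axes dp [ 400.    37.1 -255.2]
tilt [-0.1  -0.07] F [-0.9  0.8  6.2] gap 25.4 ff 59.0
```

```bash
python3 -m jog '[{"delta_rot":[0,0,0],"dp":[0,0,-20],"claw":20},{"delta_rot":[0,0,0],"dp":[0,0,-45],"claw":20},{"delta_rot":[0,0,0],"dp":[0,0,-45],"claw":20},{"delta_rot":[0,0,0],"dp":[0,0,-45],"claw":20},{"delta_rot":[0,0,0],"dp":[0,0,-25],"claw":20},{"delta_rot":[0,0,0],"dp":[0,0,0],"claw":20}]'
python3 -m jog '[{"delta_rot":[0,0,0],"dp":[8,-25.5,0],"claw":20},{"delta_rot":[0,0,0],"dp":[12.1,-38.3,0],"claw":20},{"delta_rot":[0,0,0],"dp":[12.1,-38.3,0],"claw":20},{"delta_rot":[0,0,0],"dp":[12.1,-38.3,0],"claw":20},{"delta_rot":[0,0,0],"dp":[12.1,-38.3,0],"claw":20},{"delta_rot":[0,0,0],"dp":[12.1,-38.3,0],"claw":20},{"delta_rot":[0,0,0],"dp":[12.1,-38.3,0],"claw":20},{"delta_rot":[0,0,0],"dp":[12.1,-38.3,0],"claw":20},{"delta_rot":[0,0,0],"dp":[12.1,-38.3,0],"claw":20},{"delta_rot":[0,0,0],"dp":[12.1,-38.3,0],"claw":20},{"delta_rot":[0,0,0],"dp":[4,-13,0],"claw":20}]'
python3 -m jog '[{"delta_rot":[0,0,-7.8],"dp":[0,0,0],"claw":20},{"delta_rot":[0,0,-7.8],"dp":[0,0,0],"claw":20},{"delta_rot":[0,0,-7.8],"dp":[0,0,0],"claw":20},{"delta_rot":[0,0,-7.8],"dp":[0,0,0],"claw":20},{"delta_rot":[0,0,-7.8],"dp":[0,0,0],"claw":20},{"delta_rot":[0,0,-7.8],"dp":[0,0,0],"claw":20},{"delta_rot":[0,0,-7.8],"dp":[0,0,0],"claw":20},{"delta_rot":[0,0,-7.8],"dp":[0,0,0],"claw":20},{"delta_rot":[0,0,-7.8],"dp":[0,0,0],"claw":20},{"delta_rot":[0,0,-7.8],"dp":[0,0,0],"claw":20},{"delta_rot":[0,0,0],"dp":[0,0,0],"claw":20}]'
python3 go.py .6184 .0424 .088 90.95; python3 -c "
from h import *
i=img('side');print(bars(i,n='side'));t=img('top')
X=st()[0]['position'];u=proj('side',X).astype(int);v=proj('top',X).astype(int)
f=lambda i,u:cv2.resize(i[u[1]-40:u[1]+40,u[0]-40:u[0]+40],(400,400),interpolation=3)
cv2.imwrite('pics/hold1.png',np.hstack([f(i,u),f(t,v)]))"
```

```text
time: 6.45
position: [0.5885, -0.3599, 0.1891]
orientation: [3.116, 0.359, 0.01]
ft_force: [-0.1, -0.9, -2.5]
finger_gap: 0.296
finger_force: 59.5
time: 7.55
position: [0.6173, 0.0497, 0.1817]
orientation: [-3.117, -0.371, 0.003]
ft_force: [-0.4, -0.6, -2.7]
finger_gap: 0.298
finger_force: 59.6
time: 8.65
position: [0.6171, 0.0419, 0.1826]
orientation: [-2.199, -2.242, 0.002]
ft_force: [-0.1, -0.3, -1.5]
finger_gap: 0.3
finger_force: 59.6
t 8.7 pos [0.6171 0.0419 0.1826] ang 91.1 j7 0.15 | dp first(now axes) [ 0.5  1.5 94.6] | rotz 0.2 or -179.8 | then-axes dp [ 0.5  1.5 94.6]
tilt [0.   0.08] F [-0.1 -0.3 -1.5] gap 25.6 ff 59.6
[(0.3893, -0.2331, np.float64(29.0), 102, 36), (0.4017, -0.3518, np.float64(163.3), 35, 101), (0.717, -0.2157, np.float64(73.8), 100, 64)]
```

View pics/hold1.png

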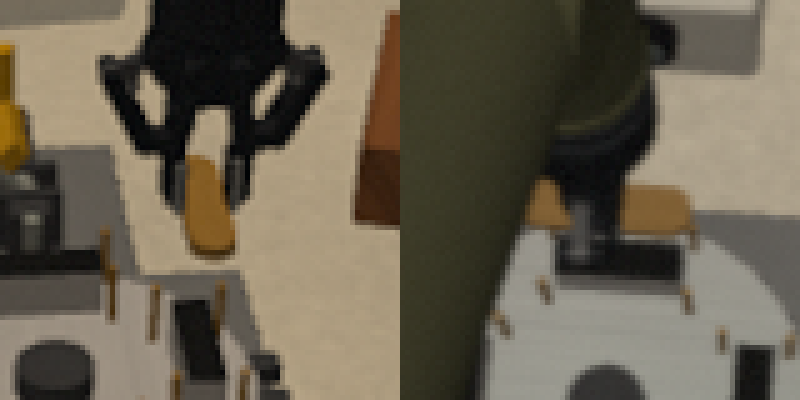

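```bash
python3 -m jog '[{"delta_rot":[0,0,0],"dp":[0.5,1.5,30],"claw":20},{"delta_rot":[0,0,0],"dp":[0,0,30],"claw":20},{"delta_rot":[0,0,0],"dp":[0,0,15],"claw":20},{"delta_rot":[0,0,0],"dp":[0,0,10],"claw":20},{"delta_rot":[0,0,0],"dp":[0,0,5],"claw":20},{"delta_rot":[0,0,0],"dp":[0,0,0],"claw":20},{"delta_rot":[0,0,0],"dp":[0,0,0],"claw":20}]'; python3 go.py .6184 .0424 .088 90.95
python3 -m jog '[{"delta_rot":[0,0,0],"dp":[0,0,1.5],"claw":20},{"delta_rot":[0,0,0],"dp":[0,0,1.5],"claw":20},{"delta_rot":[0,0,0],"dp":[0,0,0],"claw":20},{"delta_rot":[0,0,0],"dp":[0,0,0],"claw":20}]'; python3 go.py .6184 .0424 .088 90.95
```

```text
time: 9.45
position: [0.6202, 0.0433, 0.0944]
orientation: [2.199, 2.242, 0.002]
ft_force: [-0.0, 0.2, -1.5]
finger_gap: 0.299
finger_force: 59.6
t 9.4 pos [0.6202 0.0433 0.0944] ang 91.1 j7 0.2 | dp first(now axes) [-0.9 -1.8  6.4] | rotz 0.2 or -179.8 | then-axes dp [-0.9 -1.8  6.4]
tilt [-0.01 -0.1 ] F [-0.   0.2 -1.5] gap 25.5 ff 59.6
time: 9.85
position: [0.6194, 0.0435, 0.0905]
orientation: [2.199, 2.244, 0.001]
ft_force: [0.2, -0.1, -1.8]
finger_gap: 0.297
finger_force: 59.6
t 9.8 pos [0.6194 0.0435 0.0905] ang 91.2 j7 0.2 | dp first(now axes) [-1.1 -1.1  2.5] | rotz 0.2 or -179.8 | then-axes dp [-1.1 -1.1  2.5]
tilt [-0.01 -0.01] F [ 0.2 -0.1 -1.8] gap 25.4 ff 59.6
```

```bash
python3 -m jog '[{"delta_rot":[0,0,0],"dp":[-1,-1,1],"claw":20},{"delta_rot":[0,0,0],"dp":[0,0,1],"claw":20},{"delta_rot":[0,0,0],"dp":[0,0,0],"claw":20},{"delta_rot":[0,0,0],"dp":[0,0,0],"claw":20}]'; python3 go.py .6184 .0424 .088 90.95
python3 -m jog '[{"delta_rot":[0,0,0],"dp":[0,0,1],"claw":20},{"delta_rot":[0,0,0],"dp":[0,0,0],"claw":20},{"delta_rot":[0,0,0],"dp":[0,0,0],"claw":20}]'; python3 go.py .6184 .0424 .088 90.95
```

```text
time: 10.25
position: [0.6184, 0.0424, 0.0883]
orientation: [-2.199, -2.244, 0.0]
ft_force: [0.6, 0.0, -1.3]
finger_gap: 0.302
finger_force: 59.6
t 10.2 pos [0.6184 0.0424 0.0883] ang 91.2 j7 0.21 | dp first(now axes) [-0.   0.   0.3] | rotz 0.2 or -179.8 | then-axes dp [-0.   0.   0.3]
tilt [-0.  0.] F [ 0.6  0.  -1.3] gap 25.8 ff 59.6
time: 10.55
position: [0.6185, 0.0424, 0.088]
orientation: [-2.199, -2.244, -0.001]
ft_force: [-3.3, 0.5, 4.1]
finger_gap: 0.3
finger_force: 60.4
t 10.6 pos [0.6185 0.0424 0.088 ] ang 91.2 j7 0.21 | dp first(now axes) [-0.  -0.1 -0. ] | rotz 0.2 or -179.8 | then-axes dp [-0.  -0.1 -0. ]
tilt [-0.03 -0.02] F [-3.3  0.5  4.1] gap 25.6 ff 60.4
```

Contact at 0.088 as expected. Release and rise, then go to bar A.

```bash
python3 -m jog '[{"delta_rot":[0,0,0],"dp":[0,0,0],"claw":50},{"delta_rot":[0,0,0],"dp":[0,0,0],"claw":50},{"delta_rot":[0,0,0],"dp":[0,0,0],"claw":50},{"delta_rot":[0,0,0],"dp":[0,0,0],"claw":50},{"delta_rot":[0,0,0],"dp":[0,0,-10],"claw":50},{"delta_rot":[0,0,0],"dp":[0,0,-40],"claw":50},{"delta_rot":[0,0,0],"dp":[0,0,-45],"claw":50},{"delta_rot":[0,0,0],"dp":[0,0,-5],"claw":50}]'
python3 -c "
from h import *
i=img('side');print(bars(i,n='side'));print('rest0',bars(i,.092,.55,.70,-.05,.15,n='side'))
t=img('top');print(bars(t))"; python3 go.py .3891 -.229 .004 27.7
```

```text
time: 11.35
position: [0.6219, 0.0417, 0.194]
orientation: [2.195, 2.239, 0.013]
ft_force: [0.7, 0.1, 0.3]
finger_gap: 0.581
finger_force: 0.0
[(0.3893, -0.2331, np.float64(29.2), 102, 36), (0.4016, -0.3517, np.float64(163.3), 35, 101), (0.7171, -0.2157, np.float64(73.8), 100, 64)]
rest0 [(0.6166, 0.0358, np.float64(84.6), 143, 37)]
[(0.389, -0.229, np.float64(27.6), 98, 27), (0.4013, -0.3479, np.float64(163.8), 27, 98)]
t 11.4 pos [0.6197 0.0423 0.1897] ang 91.1 j7 0.15 | dp first(now axes) [-266.9 -236.7  184.4] | rotz 63.4 or -116.6 | then-axes dp [-331.   132.9  184.4]
tilt [-0.07 -0.24] F [ 0.2  0.5 -0.2] gap 50.0 ff 0.0
```

```bash
python3 -m jog '[{"delta_rot":[0,0,0],"dp":[-15,-13,0],"claw":50},{"delta_rot":[0,0,0],"dp":[-30,-27,0],"claw":50},{"delta_rot":[0,0,0],"dp":[-30,-27,0],"claw":50},{"delta_rot":[0,0,0],"dp":[-30,-27,0],"claw":50},{"delta_rot":[0,0,0],"dp":[-30,-27,0],"claw":50},{"delta_rot":[0,0,0],"dp":[-30,-27,0],"claw":50},{"delta_rot":[0,0,0],"dp":[-30,-27,0],"claw":50},{"delta_rot":[0,0,0],"dp":[-30,-27,0],"claw":50},{"delta_rot":[0,0,0],"dp":[-30,-27,0],"claw":50},{"delta_rot":[0,0,0],"dp":[-12,-8,0],"claw":50}]'
python3 -m jog '[{"delta_rot":[0,0,7.9],"dp":[0,0,0],"claw":50},{"delta_rot":[0,0,7.9],"dp":[0,0,0],"claw":50},{"delta_rot":[0,0,7.9],"dp":[0,0,0],"claw":50},{"delta_rot":[0,0,7.9],"dp":[0,0,0],"claw":50},{"delta_rot":[0,0,7.9],"dp":[0,0,0],"claw":50},{"delta_rot":[0,0,7.9],"dp":[0,0,0],"claw":50},{"delta_rot":[0,0,7.9],"dp":[0,0,0],"claw":50},{"delta_rot":[0,0,7.9],"dp":[0,0,0],"claw":50},{"delta_rot":[0,0,0],"dp":[0,0,0],"claw":50},{"delta_rot":[0,0,0],"dp":[0,0,0],"claw":50}]'
python3 go.py .389 -.229 .004 27.7
```

```text
time: 12.45
position: [0.3835, -0.2315, 0.1861]
orientation: [-2.201, -2.237, -0.001]
ft_force: [1.2, 0.3, 0.7]
finger_gap: 0.582
finger_force: 0.0
time: 13.45
position: [0.3865, -0.2289, 0.1866]
orientation: [-3.047, -0.764, 0.002]
ft_force: [0.2, 0.5, 0.3]
finger_gap: 0.587
finger_force: 0.0
t 13.4 pos [ 0.3865 -0.2289  0.1866] ang 28.2 j7 -0.73 | dp first(now axes) [  2.4   1.4 182.6] | rotz 0.5 or -179.5 | then-axes dp [  2.4   1.4 182.6]
tilt [0.07 0.04] F [0.2 0.5 0.3] gap 50.2 ff 0.0
```

```bash
python3 -m jog '[{"delta_rot":[0,0,0.5],"dp":[2.4,1.4,40],"claw":50},{"delta_rot":[0,0,0],"dp":[0,0,45],"claw":50},{"delta_rot":[0,0,0],"dp":[0,0,45],"claw":50},{"delta_rot":[0,0,0],"dp":[0,0,25],"claw":50},{"delta_rot":[0,0,0],"dp":[0,0,15],"claw":50},{"delta_rot":[0,0,0],"dp":[0,0,8],"claw":50},{"delta_rot":[0,0,0],"dp":[0,0,4],"claw":50},{"delta_rot":[0,0,0],"dp":[0,0,0],"claw":50},{"delta_rot":[0,0,0],"dp":[0,0,0],"claw":50}]'
python3 go.py .389 -.229 .004 27.7
python3 -m jog '[{"delta_rot":[0,0,0],"dp":[0,0,0],"claw":20},{"delta_rot":[0,0,0],"dp":[0,0,0],"claw":20},{"delta_rot":[0,0,0],"dp":[0,0,0],"claw":20},{"delta_rot":[0,0,0],"dp":[0,0,0],"claw":20},{"delta_rot":[0,0,0],"dp":[0,0,0],"claw":20},{"delta_rot":[0,0,0],"dp":[0,0,0],"claw":20}]'
python3 go.py .4384 .0394 .184 90.95
```

```text
time: 14.35
position: [0.3904, -0.2296, 0.0061]
orientation: [3.051, 0.746, 0.003]
ft_force: [0.3, -0.2, -0.8]
finger_gap: 0.586
finger_force: 0.0
t 14.3 pos [ 0.3904 -0.2296  0.0061] ang 27.5 j7 -0.38 | dp first(now axes) [-0.9 -1.2  2.1] | rotz -0.2 or 179.8 | then-axes dp [-0.9 -1.2  2.1]
tilt [-0.09 -0.05] F [ 0.3 -0.2 -0.8] gap 50.1 ff 0.0
time: 14.95
position: [0.3903, -0.2293, 0.0064]
orientation: [-3.051, -0.746, -0.002]
ft_force: [-3.3, 0.8, 8.2]
finger_gap: 0.295
finger_force: 58.5
t 14.9 pos [ 0.3903 -0.2293  0.0064] ang 27.5 j7 -0.38 | dp first(now axes) [ 167.  -216.3 -177.3] | rotz -63.5 or 116.5 | then-axes dp [ 268.1   52.8 -177.3]
tilt [-0.1   0.02] F [-3.3  0.8  8.2] gap 25.2 ff 58.5
```

```bash
python3 -m jog '[{"delta_rot":[0,0,0],"dp":[0,0,-20],"claw":20},{"delta_rot":[0,0,0],"dp":[0,0,-45],"claw":20},{"delta_rot":[0,0,0],"dp":[0,0,-45],"claw":20},{"delta_rot":[0,0,0],"dp":[0,0,-45],"claw":20},{"delta_rot":[0,0,0],"dp":[0,0,-25],"claw":20},{"delta_rot":[0,0,0],"dp":[17,-22,0],"claw":20},{"delta_rot":[0,0,0],"dp":[25,-32,0],"claw":20},{"delta_rot":[0,0,0],"dp":[25,-32,0],"claw":20},{"delta_rot":[0,0,0],"dp":[25,-32,0],"claw":20},{"delta_rot":[0,0,0],"dp":[25,-32,0],"claw":20},{"delta_rot":[0,0,0],"dp":[25,-32,0],"claw":20},{"delta_rot":[0,0,0],"dp":[17,-22,0],"claw":20},{"delta_rot":[0,0,0],"dp":[8,-12,0],"claw":20}]'
python3 -m jog '[{"delta_rot":[0,0,-7.9],"dp":[0,0,0],"claw":20},{"delta_rot":[0,0,-7.9],"dp":[0,0,0],"claw":20},{"delta_rot":[0,0,-7.9],"dp":[0,0,0],"claw":20},{"delta_rot":[0,0,-7.9],"dp":[0,0,0],"claw":20},{"delta_rot":[0,0,-7.9],"dp":[0,0,0],"claw":20},{"delta_rot":[0,0,-7.9],"dp":[0,0,0],"claw":20},{"delta_rot":[0,0,-7.9],"dp":[0,0,0],"claw":20},{"delta_rot":[0,0,-7.9],"dp":[0,0,0],"claw":20},{"delta_rot":[0,0,0],"dp":[0,0,0],"claw":20},{"delta_rot":[0,0,0],"dp":[0,0,0],"claw":20}]'
python3 go.py .4384 .0404 .095 90.95
```

```text
time: 16.25
position: [0.438, 0.0417, 0.1851]
orientation: [-3.05, -0.751, 0.0]
ft_force: [-0.2, 0.3, -2.0]
finger_gap: 0.293
finger_force: 59.7
time: 17.25
position: [0.438, 0.0386, 0.1853]
orientation: [-2.213, -2.229, -0.0]
ft_force: [0.1, -0.4, -2.4]
finger_gap: 0.286
finger_force: 59.8
t 17.2 pos [0.438  0.0386 0.1853] ang 90.4 j7 -0.23 | dp first(now axes) [ 1.8  0.4 90.3] | rotz -0.5 or 179.5 | then-axes dp [ 1.8  0.4 90.3]
tilt [-0.01  0.01] F [ 0.1 -0.4 -2.4] gap 24.4 ff 59.8
```

```bash
python3 -m jog '[{"delta_rot":[0,0,-0.5],"dp":[1.8,0.4,30],"claw":20},{"delta_rot":[0,0,0],"dp":[0,0,30],"claw":20},{"delta_rot":[0,0,0],"dp":[0,0,15],"claw":20},{"delta_rot":[0,0,0],"dp":[0,0,10],"claw":20},{"delta_rot":[0,0,0],"dp":[0,0,5],"claw":20},{"delta_rot":[0,0,0],"dp":[0,0,0],"claw":20},{"delta_rot":[0,0,0],"dp":[0,0,0],"claw":20}]'; python3 go.py .4384 .0404 .089 90.95; python3 -c "
from h import *
t=img('top');print(bars(t));s=img('side');print(bars(s,n='side'));X=st()[0]['position'];u=proj('side',X).astype(int);v=proj('top',X).astype(int)
f=lambda i,u:cv2.resize(i[u[1]-40:u[1]+40,u[0]-40:u[0]+40],(400,400),interpolation=3)
cv2.imwrite('pics/hold2.png',np.hstack([f(s,u),f(t,v)]))"
```

```text
time: 17.95
position: [0.4393, 0.0412, 0.0961]
orientation: [2.199, 2.243, 0.002]
ft_force: [-0.2, 1.3, -2.5]
finger_gap: 0.287
finger_force: 59.7
t 17.9 pos [0.4393 0.0412 0.0961] ang 91.1 j7 -0.15 | dp first(now axes) [-0.7 -0.9  7.1] | rotz 0.2 or -179.8 | then-axes dp [-0.7 -0.9  7.1]
tilt [-0.03 -0.08] F [-0.2  1.3 -2.5] gap 24.5 ff 59.7
[(0.4013, -0.3479, np.float64(163.7), 27, 98)]
[(0.4016, -0.3517, np.float64(163.4), 35, 101), (0.7171, -0.2158, np.float64(73.8), 100, 64)]
```

View pics/hold2.png

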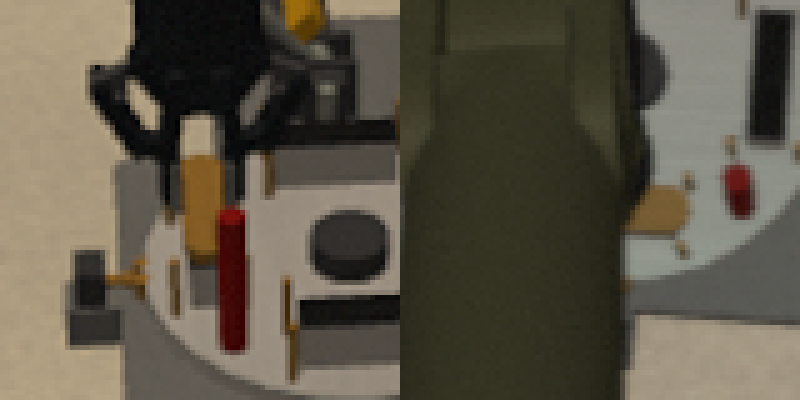

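```bash
python3 -m jog '[{"delta_rot":[0,0,0],"dp":[-0.7,-0.9,2],"claw":20},{"delta_rot":[0,0,0],"dp":[0,0,2],"claw":20},{"delta_rot":[0,0,0],"dp":[0,0,1],"claw":20},{"delta_rot":[0,0,0],"dp":[0,0,0],"claw":20},{"delta_rot":[0,0,0],"dp":[0,0,0],"claw":20}]'; python3 go.py .4384 .0404 .089 90.95
python3 -m jog '[{"delta_rot":[0,0,0],"dp":[0,0,1],"claw":20},{"delta_rot":[0,0,0],"dp":[0,0,0],"claw":20},{"delta_rot":[0,0,0],"dp":[0,0,0],"claw":20}]'; python3 go.py .4384 .0404 .089 90.95
```

```text
time: 18.55
position: [0.4377, 0.0404, 0.0903]
orientation: [2.199, 2.244, 0.0]
ft_force: [1.1, -0.0, -2.7]
finger_gap: 0.293
finger_force: 59.7
t 18.6 pos [0.4377 0.0404 0.0903] ang 91.2 j7 -0.14 | dp first(now axes) [0.  0.7 1.3] | rotz 0.2 or -179.8 | then-axes dp [0.  0.7 1.3]
tilt [ 0. -0.] F [ 1.1 -0.  -2.7] gap 25.0 ff 59.7
time: 18.85
position: [0.4379, 0.0404, 0.0895]
orientation: [2.199, 2.244, 0.0]
ft_force: [-0.8, 0.0, -0.4]
finger_gap: 0.29
finger_force: 60.0
t 18.9 pos [0.4379 0.0404 0.0895] ang 91.2 j7 -0.14 | dp first(now axes) [-0.   0.5  0.5] | rotz 0.2 or -179.8 | then-axes dp [-0.   0.5  0.5]
tilt [-0.01 -0.02] F [-0.8  0.  -0.4] gap 24.7 ff 60.0
```

```bash
python3 -m jog '[{"delta_rot":[0,0,0],"dp":[0,0,0.5],"claw":20},{"delta_rot":[0,0,0],"dp":[0,0,0],"claw":20},{"delta_rot":[0,0,0],"dp":[0,0,0],"claw":50},{"delta_rot":[0,0,0],"dp":[0,0,0],"claw":50},{"delta_rot":[0,0,0],"dp":[0,0,0],"claw":50},{"delta_rot":[0,0,0],"dp":[0,0,0],"claw":50},{"delta_rot":[0,0,0],"dp":[0,0,-10],"claw":50},{"delta_rot":[0,0,0],"dp":[0,0,-40],"claw":50},{"delta_rot":[0,0,0],"dp":[0,0,-45],"claw":50},{"delta_rot":[0,0,0],"dp":[0,0,-5],"claw":50},{"delta_rot":[0,0,0],"dp":[0,0,0],"claw":50}]'
python3 go.py .4013 -.3479 .004 -16.3
```

```text
time: 19.95
position: [0.4389, 0.0407, 0.1908]
orientation: [2.198, 2.243, 0.007]
ft_force: [0.2, 0.0, -0.4]
finger_gap: 0.585
finger_force: 0.0
t 19.9 pos [0.4389 0.0407 0.1908] ang 91.2 j7 -0.23 | dp first(now axes) [-388.1  -46.2  185.8] | rotz -72.5 or 107.5 | then-axes dp [ -72.4 -384.1  185.8]
tilt [-0.12 -0.22] F [ 0.2  0.  -0.4] gap 49.9 ff 0.0
```

```bash
python3 -m jog '[{"delta_rot":[0,0,0],"dp":[-20,-2.4,0],"claw":50},{"delta_rot":[0,0,0],"dp":[-40,-4.8,0],"claw":50},{"delta_rot":[0,0,0],"dp":[-40,-4.8,0],"claw":50},{"delta_rot":[0,0,0],"dp":[-40,-4.8,0],"claw":50},{"delta_rot":[0,0,0],"dp":[-40,-4.8,0],"claw":50},{"delta_rot":[0,0,0],"dp":[-40,-4.8,0],"claw":50},{"delta_rot":[0,0,0],"dp":[-40,-4.8,0],"claw":50},{"delta_rot":[0,0,0],"dp":[-40,-4.8,0],"claw":50},{"delta_rot":[0,0,0],"dp":[-40,-4.8,0],"claw":50},{"delta_rot":[0,0,0],"dp":[-40,-4.8,0],"claw":50},{"delta_rot":[0,0,0],"dp":[-8,-1,0],"claw":50}]'
python3 -m jog '[{"delta_rot":[0,0,7.7],"dp":[0,0,0],"claw":50},{"delta_rot":[0,0,7.7],"dp":[0,0,0],"claw":50},{"delta_rot":[0,0,7.7],"dp":[0,0,0],"claw":50},{"delta_rot":[0,0,7.7],"dp":[0,0,0],"claw":50},{"delta_rot":[0,0,7.7],"dp":[0,0,0],"claw":50},{"delta_rot":[0,0,7.7],"dp":[0,0,0],"claw":50},{"delta_rot":[0,0,7.7],"dp":[0,0,0],"claw":50},{"delta_rot":[0,0,7.7],"dp":[0,0,0],"claw":50},{"delta_rot":[0,0,7.7],"dp":[0,0,0],"claw":50},{"delta_rot":[0,0,7.7],"dp":[0,0,0],"claw":50},{"delta_rot":[0,0,7.7],"dp":[0,0,0],"claw":50},{"delta_rot":[0,0,7.7],"dp":[0,0,0],"claw":50},{"delta_rot":[0,0,7.7],"dp":[0,0,0],"claw":50},{"delta_rot":[0,0,7.7],"dp":[0,0,0],"claw":50},{"delta_rot":[0,0,0],"dp":[0,0,0],"claw":50},{"delta_rot":[0,0,0],"dp":[0,0,0],"claw":50}]'
python3 go.py .4013 -.3479 .005 -16.3;python3 -c "
from h import *
print(bars(img('side'),n='side'))"
```

```text
time: 21.05
position: [0.3955, -0.3535, 0.1873]
orientation: [-2.207, -2.235, 0.012]
ft_force: [-0.4, 0.5, -0.3]
finger_gap: 0.587
finger_force: 0.0
time: 22.65
position: [0.3983, -0.3482, 0.188]
orientation: [-3.109, 0.45, 0.002]
ft_force: [-0.8, 0.7, 0.3]
finger_gap: 0.579
finger_force: 0.0
t 22.6 pos [ 0.3983 -0.3482  0.188 ] ang -16.5 j7 -1.02 | dp first(now axes) [  3.1  -1.1 183. ] | rotz -0.2 or 179.8 | then-axes dp [  3.1  -1.1 183. ]
tilt [0.09 0.  ] F [-0.8  0.7  0.3] gap 49.5 ff 0.0
[(0.4016, -0.3517, np.float64(163.3), 35, 101), (0.717, -0.2157, np.float64(73.8), 100, 64)]
```

```bash
python3 -m jog '[{"delta_rot":[0,0,0],"dp":[2.0,-0.6,40],"claw":50},{"delta_rot":[0,0,0],"dp":[0,0,45],"claw":50},{"delta_rot":[0,0,0],"dp":[0,0,45],"claw":50},{"delta_rot":[0,0,0],"dp":[0,0,25],"claw":50},{"delta_rot":[0,0,0],"dp":[0,0,15],"claw":50},{"delta_rot":[0,0,0],"dp":[0,0,8],"claw":50},{"delta_rot":[0,0,0],"dp":[0,0,4],"claw":50},{"delta_rot":[0,0,0],"dp":[0,0,0],"claw":50},{"delta_rot":[0,0,0],"dp":[0,0,0],"claw":50}]'
python3 go.py .4013 -.3479 .005 -16.3
python3 -m jog '[{"delta_rot":[0,0,0],"dp":[0,0,0],"claw":20},{"delta_rot":[0,0,0],"dp":[0,0,0],"claw":20},{"delta_rot":[0,0,0],"dp":[0,0,0],"claw":20},{"delta_rot":[0,0,0],"dp":[0,0,0],"claw":20},{"delta_rot":[0,0,0],"dp":[0,0,0],"claw":20},{"delta_rot":[0,0,0],"dp":[0,0,0],"claw":20}]'
python3 go.py .5299 -.0491 .188 0.95
```

```text
time: 23.6
position: [0.4019, -0.349, 0.008]
orientation: [3.108, -0.454, 0.003]
ft_force: [0.9, -0.1, -0.1]
finger_gap: 0.583
finger_force: 0.0
t 23.6 pos [ 0.4019 -0.349   0.008 ] ang -16.6 j7 -0.78 | dp first(now axes) [-0.9 -0.9  3. ] | rotz -0.3 or 179.7 | then-axes dp [-0.9 -0.9  3. ]
tilt [-0.13 -0.01] F [ 0.9 -0.1 -0.1] gap 49.8 ff 0.0
time: 24.2
position: [0.4017, -0.3488, 0.008]
orientation: [-3.108, 0.454, -0.003]
ft_force: [-0.8, 1.7, 8.2]
finger_gap: 0.272
finger_force: 58.5
t 24.2 pos [ 0.4017 -0.3488  0.008 ] ang -16.6 j7 -0.78 | dp first(now axes) [  37.3 -323.9 -179.7] | rotz -17.6 or 162.4 | then-axes dp [ 133.4 -297.5 -179.7]
tilt [-0.09  0.04] F [-0.8  1.7  8.2] gap 23.2 ff 58.5
```

```bash
python3 -m jog '[{"delta_rot":[0,0,0],"dp":[0,0,0],"claw":45},{"delta_rot":[0,0,0],"dp":[0,0,0],"claw":45},{"delta_rot":[0,0,0],"dp":[0,0,0],"claw":45},{"delta_rot":[0,0,0],"dp":[-0.7,-0.8,3],"claw":45},{"delta_rot":[0,0,0],"dp":[0,0,1],"claw":45},{"delta_rot":[0,0,0],"dp":[0,0,0],"claw":45}]'
python3 go.py .4013 -.3479 .004 -16.3
python3 -m jog '[{"delta_rot":[0,0,0],"dp":[0,0,0],"claw":20},{"delta_rot":[0,0,0],"dp":[0,0,0],"claw":20},{"delta_rot":[0,0,0],"dp":[0,0,0],"claw":20},{"delta_rot":[0,0,0],"dp":[0,0,0],"claw":20},{"delta_rot":[0,0,0],"dp":[0,0,0],"claw":20},{"delta_rot":[0,0,0],"dp":[0,0,0],"claw":20}]'
python3 go.py .5299 -.0491 .188 0.95
```

```text
time: 24.8
position: [0.4003, -0.3473, 0.0024]
orientation: [-3.108, 0.455, 0.001]
ft_force: [-0.4, -0.2, 0.7]
finger_gap: 0.525
finger_force: 0.0
t 24.8 pos [ 0.4003 -0.3473  0.0024] ang -16.6 j7 -0.78 | dp first(now axes) [ 1.1  0.3 -1.6] | rotz -0.3 or 179.7 | then-axes dp [ 1.1  0.3 -1.6]
tilt [0.04 0.01] F [-0.4 -0.2  0.7] gap 44.9 ff 0.0
time: 25.4
position: [0.4006, -0.3477, 0.0031]
orientation: [-3.108, 0.455, -0.0]
ft_force: [-1.3, 1.4, 5.3]
finger_gap: 0.302
finger_force: 59.5
t 25.4 pos [ 0.4006 -0.3477  0.0031] ang -16.7 j7 -0.78 | dp first(now axes) [  38.3 -323.2 -184.9] | rotz -17.6 or 162.4 | then-axes dp [ 134.3 -296.4 -184.9]
tilt [-0.02  0.  ] F [-1.3  1.4  5.3] gap 25.8 ff 59.5
```

```bash
python3 -m jog '[{"delta_rot":[0,0,0],"dp":[0,0,-20],"claw":20},{"delta_rot":[0,0,0],"dp":[0,0,-45],"claw":20},{"delta_rot":[0,0,0],"dp":[0,0,-45],"claw":20},{"delta_rot":[0,0,0],"dp":[0,0,-45],"claw":20},{"delta_rot":[0,0,0],"dp":[0,0,-30],"claw":20},{"delta_rot":[0,0,0],"dp":[3,-20,0],"claw":20},{"delta_rot":[0,0,0],"dp":[5,-42,0],"claw":20},{"delta_rot":[0,0,0],"dp":[5,-42,0],"claw":20},{"delta_rot":[0,0,0],"dp":[5,-42,0],"claw":20},{"delta_rot":[0,0,0],"dp":[5,-42,0],"claw":20},{"delta_rot":[0,0,0],"dp":[5,-42,0],"claw":20},{"delta_rot":[0,0,0],"dp":[5,-42,0],"claw":20},{"delta_rot":[0,0,0],"dp":[3,-30,0],"claw":20},{"delta_rot":[0,0,0],"dp":[2,-21,0],"claw":20},{"delta_rot":[0,0,-6],"dp":[0,0,0],"claw":20},{"delta_rot":[0,0,-6],"dp":[0,0,0],"claw":20},{"delta_rot":[0,0,-5.6],"dp":[0,0,0],"claw":20},{"delta_rot":[0,0,0],"dp":[0,0,0],"claw":20},{"delta_rot":[0,0,0],"dp":[0,0,0],"claw":20}]'
python3 go.py .5294 -.0491 .095 0.95
```

```text
time: 27.3
position: [0.5292, -0.0496, 0.1876]
orientation: [3.141, 0.021, -0.001]
ft_force: [-0.8, 0.6, -0.9]
finger_gap: 0.301
finger_force: 59.7
t 27.3 pos [ 0.5292 -0.0496  0.1876] ang 0.8 j7 -1.41 | dp first(now axes) [ 0.2 -0.5 92.6] | rotz -0.2 or 179.8 | then-axes dp [ 0.2 -0.5 92.6]
tilt [ 0.02 -0.  ] F [-0.8  0.6 -0.9] gap 25.7 ff 59.7
```

```bash
python3 -m jog '[{"delta_rot":[0,0,0],"dp":[0,-0.5,30],"claw":20},{"delta_rot":[0,0,0],"dp":[0,0,30],"claw":20},{"delta_rot":[0,0,0],"dp":[0,0,18],"claw":20},{"delta_rot":[0,0,0],"dp":[0,0,10],"claw":20},{"delta_rot":[0,0,0],"dp":[0,0,5],"claw":20},{"delta_rot":[0,0,0],"dp":[0,0,0],"claw":20},{"delta_rot":[0,0,0],"dp":[0,0,0],"claw":20}]'; python3 go.py .5291 -.0491 .086 0.95; python3 -c "
from h import *
t=img('top');s=img('side');X=np.array([.5284,.0409,.09]);u=proj('side',X).astype(int);v=proj('top',X).astype(int)
f=lambda i,u:cv2.resize(i[u[1]-60:u[1]+60,u[0]-60:u[0]+60],(400,400),interpolation=3)
cv2.imwrite('pics/hold3.png',np.hstack([f(s,u),f(t,v)]))"
```

```text
time: 28.0
position: [0.5303, -0.0486, 0.0957]
orientation: [-3.141, -0.025, -0.003]
ft_force: [-0.4, -0.6, -1.3]
finger_gap: 0.3
finger_force: 59.7
t 28.0 pos [ 0.5303 -0.0486  0.0957] ang 0.9 j7 -1.31 | dp first(now axes) [-1.2  0.5  9.7] | rotz -0.0 or 180.0 | then-axes dp [-1.2  0.5  9.7]
tilt [-0.1   0.01] F [-0.4 -0.6 -1.3] gap 25.6 ff 59.7
```

View pics/hold3.png

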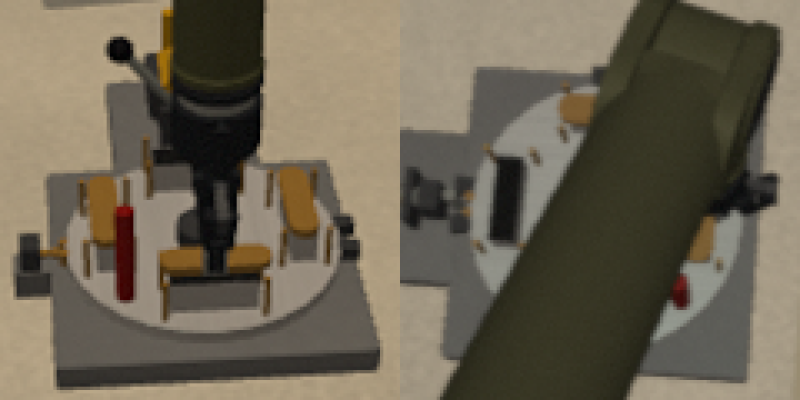

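```bash
python3 -m jog '[{"delta_rot":[0,0,0],"dp":[-0.8,0.4,3],"claw":20},{"delta_rot":[0,0,0],"dp":[0,0,3],"claw":20},{"delta_rot":[0,0,0],"dp":[0,0,1],"claw":20},{"delta_rot":[0,0,0],"dp":[0,0,0],"claw":20},{"delta_rot":[0,0,0],"dp":[0,0,0],"claw":20}]'; python3 go.py .5291 -.0491 .086 .95
python3 -m jog '[{"delta_rot":[0,0,0],"dp":[0,0,1],"claw":20},{"delta_rot":[0,0,0],"dp":[0,0,0],"claw":20},{"delta_rot":[0,0,0],"dp":[0,0,0],"claw":20}]'; python3 go.py .5291 -.0491 .086 .95
```

```text
time: 28.6
position: [0.5287, -0.0489, 0.0878]
orientation: [3.141, 0.026, 0.0]
ft_force: [1.3, -1.7, -1.5]
finger_gap: 0.305
finger_force: 59.7
t 28.6 pos [ 0.5287 -0.0489  0.0878] ang 1.0 j7 -1.3 | dp first(now axes) [0.4 0.2 1.8] | rotz 0.0 or -180.0 | then-axes dp [0.4 0.2 1.8]
tilt [-0. -0.] F [ 1.3 -1.7 -1.5] gap 26.0 ff 59.7
time: 28.9
position: [0.5287, -0.0489, 0.0868]
orientation: [-3.141, -0.026, -0.0]
ft_force: [0.5, -0.6, -2.4]
finger_gap: 0.298
finger_force: 59.7
t 28.9 pos [ 0.5287 -0.0489  0.0868] ang 1.0 j7 -1.3 | dp first(now axes) [0.4 0.2 0.8] | rotz 0.0 or -180.0 | then-axes dp [0.4 0.2 0.8]
tilt [-0.  0.] F [ 0.5 -0.6 -2.4] gap 25.4 ff 59.7
```

Now lower to contact, release, rise, then look at all three bars.

```bash
python3 -m jog '[{"delta_rot":[0,0,0],"dp":[0,0,0.8],"claw":20},{"delta_rot":[0,0,0],"dp":[0,0,0],"claw":20},{"delta_rot":[0,0,0],"dp":[0,0,0],"claw":20}]'; python3 go.py .5291 -.0491 .086 .95
python3 -m jog '[{"delta_rot":[0,0,0],"dp":[0,0,0.3],"claw":20},{"delta_rot":[0,0,0],"dp":[0,0,0],"claw":50},{"delta_rot":[0,0,0],"dp":[0,0,0],"claw":50},{"delta_rot":[0,0,0],"dp":[0,0,0],"claw":50},{"delta_rot":[0,0,0],"dp":[0,0,0],"claw":50},{"delta_rot":[0,0,0],"dp":[0,0,-10],"claw":50},{"delta_rot":[0,0,0],"dp":[0,0,-40],"claw":50},{"delta_rot":[0,0,0],"dp":[0,0,-45],"claw":50},{"delta_rot":[0,0,0],"dp":[0,0,-25],"claw":50},{"delta_rot":[0,0,0],"dp":[0,0,0],"claw":50}]'
python3 go.py .5148 .2907 .21 0.95
```

```text
time: 29.2
position: [0.5288, -0.0489, 0.0861]
orientation: [-3.141, -0.026, -0.0]
ft_force: [0.3, -0.2, -1.3]
finger_gap: 0.307
finger_force: 59.8
t 29.2 pos [ 0.5288 -0.0489  0.0861] ang 1.0 j7 -1.3 | dp first(now axes) [0.3 0.2 0.1] | rotz 0.0 or -180.0 | then-axes dp [0.3 0.2 0.1]
tilt [-0.02  0.  ] F [ 0.3 -0.2 -1.3] gap 26.2 ff 59.8
time: 30.2
position: [0.5314, -0.0494, 0.2103]
orientation: [-3.14, -0.026, -0.013]
ft_force: [1.1, -0.3, -1.2]
finger_gap: 0.582
finger_force: 0.0
t 30.2 pos [ 0.5314 -0.0494  0.2103] ang 0.9 j7 -1.42 | dp first(now axes) [ -11.1 -340.3    0.9] | rotz -0.0 or 180.0 | then-axes dp [ -11.  -340.3    0.9]
tilt [-0.46  0.11] F [ 1.1 -0.3 -1.2] gap 49.7 ff 0.0
```

```bash
python3 -m jog '[{"delta_rot":[0,0,0],"dp":[-1,-22,0],"claw":40},{"delta_rot":[0,0,0],"dp":[-1.2,-40,0],"claw":40},{"delta_rot":[0,0,0],"dp":[-1.2,-40,0],"claw":40},{"delta_rot":[0,0,0],"dp":[-1.2,-40,0],"claw":40},{"delta_rot":[0,0,0],"dp":[-1.2,-40,0],"claw":40},{"delta_rot":[0,0,0],"dp":[-1.2,-40,0],"claw":40},{"delta_rot":[0,0,0],"dp":[-1.2,-40,0],"claw":40},{"delta_rot":[0,0,0],"dp":[-1.2,-40,0],"claw":40},{"delta_rot":[0,0,0],"dp":[-1.5,-38,0],"claw":40}]'
python3 -m jog '[{"delta_rot":[0,0,-8.2],"dp":[0,0,0],"claw":40},{"delta_rot":[0,0,-8.2],"dp":[0,0,0],"claw":40},{"delta_rot":[0,0,-8.2],"dp":[0,0,0],"claw":40},{"delta_rot":[0,0,-8.2],"dp":[0,0,0],"claw":40},{"delta_rot":[0,0,-8.2],"dp":[0,0,0],"claw":40},{"delta_rot":[0,0,-8.2],"dp":[0,0,0],"claw":40},{"delta_rot":[0,0,-8.2],"dp":[0,0,0],"claw":40},{"delta_rot":[0,0,-8.2],"dp":[0,0,0],"claw":40},{"delta_rot":[0,0,-8.2],"dp":[0,0,0],"claw":40},{"delta_rot":[0,0,-8.2],"dp":[0,0,0],"claw":40},{"delta_rot":[0,0,-8.2],"dp":[0,0,0],"claw":40}]'
python3 -m jog '[{"delta_rot":[0,0,-8.2],"dp":[0,0,0],"claw":40},{"delta_rot":[0,0,-8.2],"dp":[0,0,0],"claw":40},{"delta_rot":[0,0,-8.2],"dp":[0,0,0],"claw":40},{"delta_rot":[0,0,-8.2],"dp":[0,0,0],"claw":40},{"delta_rot":[0,0,-8.2],"dp":[0,0,0],"claw":40},{"delta_rot":[0,0,-8.2],"dp":[0,0,0],"claw":40},{"delta_rot":[0,0,-8.2],"dp":[0,0,0],"claw":40},{"delta_rot":[0,0,-8.2],"dp":[0,0,0],"claw":40},{"delta_rot":[0,0,-8.2],"dp":[0,0,0],"claw":40},{"delta_rot":[0,0,-8.2],"dp":[0,0,0],"claw":40},{"delta_rot":[0,0,-8.2],"dp":[0,0,0],"claw":40},{"delta_rot":[0,0,0],"dp":[0,0,0],"claw":40}]'
python3 go.py .5148 .2907 .11 0.95;python3 -c "
from h import *
t=img('top');s=img('side')
for n,i in(('top',t),('side',s)): print(n,[bars(i,.092,*a,n=n) for a in((.58,.66,-.03,.11),(.40,.47,-.03,.11),(.45,.61,-.08,-.015))])
o=ortho('top',t,.092,.39,.67,-.1,.15,2200)
cv2.imwrite('pics/placed.png',cv2.resize(o,(500,560)))"
```

```text
time: 31.1
position: [0.5114, 0.2925, 0.2051]
orientation: [3.141, 0.027, -0.001]
ft_force: [0.6, -0.2, -0.3]
finger_gap: 0.469
finger_force: 0.0
time: 32.2
position: [0.5118, 0.2905, 0.205]
orientation: [-2.193, -2.25, 0.002]
ft_force: [-0.1, 0.4, -0.5]
finger_gap: 0.472
finger_force: 0.0
time: 33.4
position: [0.5118, 0.2906, 0.2051]
orientation: [0.037, -3.14, 0.001]
ft_force: [0.1, -0.0, -0.8]
finger_gap: 0.469
finger_force: 0.0
t 33.4 pos [0.5118 0.2906 0.2051] ang -178.6 j7 1.1 | dp first(now axes) [-3.1  0.1 95.1] | rotz 0.4 or -179.6 | then-axes dp [-3.1  0.2 95.1]
tilt [-0.06  0.04] F [ 0.1 -0.  -0.8] gap 40.0 ff 0.0
top [[(0.6164, 0.0417, np.float64(91.2), 28, 95)], [(0.4366, 0.0394, np.float64(90.9), 26, 95)], [(0.5293, -0.0497, np.float64(1.1), 96, 24)]]
side [[(0.6168, 0.037, np.float64(85.3), 122, 37)], [(0.4353, 0.0392, np.float64(90.6), 109, 46)], [(0.5291, -0.0555, np.float64(1.5), 98, 51)]]
```

View pics/placed.png

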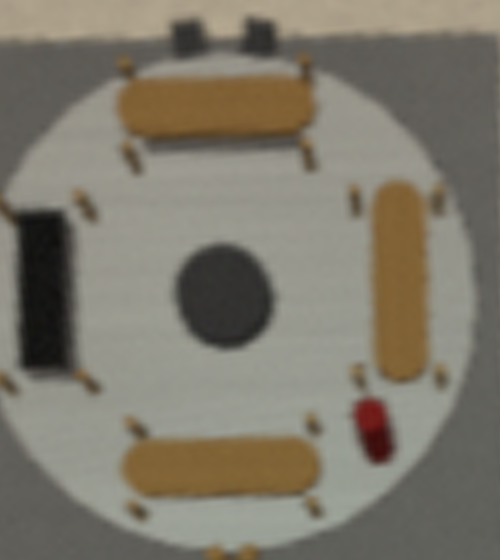

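```bash
python3 -m jog '[{"delta_rot":[0,0,0],"dp":[-2.5,0,30],"claw":40},{"delta_rot":[0,0,0],"dp":[0,0,30],"claw":40},{"delta_rot":[0,0,0],"dp":[0,0,20],"claw":40},{"delta_rot":[0,0,0],"dp":[0,0,10],"claw":40},{"delta_rot":[0,0,0],"dp":[0,0,0],"claw":40},{"delta_rot":[0,0,0],"dp":[0,0,0],"claw":40}]'
python3 go.py .5148 .2907 .112 0.95
python3 -m jog '[{"delta_rot":[0,0,0],"dp":[0,0,0],"claw":10},{"delta_rot":[0,0,0],"dp":[0,0,0],"claw":10},{"delta_rot":[0,0,0],"dp":[0,0,0],"claw":10},{"delta_rot":[0,0,0],"dp":[0,0,0],"claw":10},{"delta_rot":[0,0,0],"dp":[0,0,0],"claw":10},{"delta_rot":[0,0,0],"dp":[0,0,0],"claw":10}]'
python3 go.py .5148 .3257 .112 0.95
```

```text
time: 34.1
position: [0.5153, 0.2912, 0.1166]
orientation: [-0.036, 3.14, 0.001]
ft_force: [0.8, -0.6, 0.2]
finger_gap: 0.465
finger_force: 0.0
t 34.1 pos [0.5153 0.2912 0.1166] ang -178.7 j7 1.12 | dp first(now axes) [ 0.5 -0.5  4.6] | rotz 0.3 or -179.7 | then-axes dp [ 0.5 -0.5  4.6]
tilt [ 0.07 -0.03] F [ 0.8 -0.6  0.2] gap 39.8 ff 0.0
time: 34.7
position: [0.5155, 0.2923, 0.1173]
orientation: [-0.038, 3.139, 0.004]
ft_force: [-0.6, 2.1, 5.9]
finger_gap: 0.167
finger_force: 58.9
t 34.7 pos [0.5155 0.2923 0.1173] ang -178.6 j7 1.12 | dp first(now axes) [-0.1 33.4  5.4] | rotz 0.4 or -179.6 | then-axes dp [ 0.1 33.4  5.4]
tilt [ 0.14 -0.15] F [-0.6  2.1  5.9] gap 14.2 ff 58.9
```

```bash
python3 -m jog '[{"delta_rot":[0,0,0],"dp":[0,5,0],"claw":10},{"delta_rot":[0,0,0],"dp":[0.2,6,0],"claw":10},{"delta_rot":[0,0,0],"dp":[0.1,6,0],"claw":10},{"delta_rot":[0,0,0],"dp":[0.1,6,0],"claw":10},{"delta_rot":[0,0,0],"dp":[0.1,5,0],"claw":10},{"delta_rot":[0,0,0],"dp":[0.1,5,0],"claw":10},{"delta_rot":[0,0,0],"dp":[0,0,0],"claw":10},{"delta_rot":[0,0,0],"dp":[0,0,0],"claw":10}]'
python3 -m jog '[{"delta_rot":[0,0,0],"dp":[0,2,0],"claw":10},{"delta_rot":[0,0,0],"dp":[0,0,0],"claw":10},{"delta_rot":[0,0,0],"dp":[0,0,0],"claw":10}]'
python3 -m jog '[{"delta_rot":[0,0,0],"dp":[0,1.5,0],"claw":10},{"delta_rot":[0,0,0],"dp":[0,0,0],"claw":10},{"delta_rot":[0,0,0],"dp":[0,0,0],"claw":10}]'
```

```text
time: 35.5
position: [0.5149, 0.3238, 0.1172]
orientation: [-0.036, 3.138, 0.001]
ft_force: [0.6, 0.2, 5.7]
finger_gap: 0.17
finger_force: 59.0
time: 35.8
position: [0.5149, 0.3249, 0.1172]
orientation: [-0.035, 3.139, -0.0]
ft_force: [0.8, -0.0, 6.1]
finger_gap: 0.167
finger_force: 59.0
time: 36.1
position: [0.5149, 0.3263, 0.1172]
orientation: [-0.035, 3.139, -0.001]
ft_force: [0.6, -1.3, 6.1]
finger_gap: 0.167
finger_force: 59.0
```

```bash
python3 -m jog '[{"delta_rot":[0,0,0],"dp":[0,1.5,0],"claw":10},{"delta_rot":[0,0,0],"dp":[0,0,0],"claw":10},{"delta_rot":[0,0,0],"dp":[0,0,0],"claw":10}]'
python3 -m jog '[{"delta_rot":[0,0,0],"dp":[0,2,0],"claw":10},{"delta_rot":[0,0,0],"dp":[0,0,0],"claw":10},{"delta_rot":[0,0,0],"dp":[0,0,0],"claw":10}]'
```

```text
time: 36.4
position: [0.5148, 0.3275, 0.1171]
orientation: [-0.035, 3.139, -0.001]
ft_force: [0.2, -1.7, 6.5]
finger_gap: 0.167
finger_force: 59.0
time: 36.7
position: [0.5148, 0.3275, 0.117]
orientation: [-0.033, 3.14, -0.006]
ft_force: [-0.6, -5.3, 7.7]
finger_gap: 0.166
finger_force: 59.2
```

```bash
python3 -m jog '[{"delta_rot":[0,0,0],"dp":[0,0,0],"claw":40},{"delta_rot":[0,0,0],"dp":[0,0,0],"claw":40},{"delta_rot":[0,0,0],"dp":[0,-2,0],"claw":40},{"delta_rot":[0,0,0],"dp":[0,0,-20],"claw":45},{"delta_rot":[0,0,0],"dp":[0,0,-35],"claw":45},{"delta_rot":[0,0,0],"dp":[0,0,-30],"claw":45},{"delta_rot":[0,0,0],"dp":[18,-29,0],"claw":45},{"delta_rot":[0,0,0],"dp":[18,-29,0],"claw":45},{"delta_rot":[0,0,0],"dp":[17,-28,0],"claw":45},{"delta_rot":[0,0,0],"dp":[0,0,0],"claw":45},{"delta_rot":[0,0,0],"dp":[0,0,0],"claw":45}]'
python3 go.py .4615 .2399 .122 .95; python3 -c "
from h import *
t=img('top');s=img('side')
f=lambda i,x,y:cv2.resize(i[y:y+60,x:x+65],None,fx=6,fy=6,interpolation=3)
cv2.imwrite('pics/lev2.png',np.hstack([f(t,170,155),f(s,295,115)]))"
```

```text
time: 37.8
position: [0.462, 0.2416, 0.2009]
orientation: [-0.036, 3.141, 0.002]
ft_force: [-0.2, 0.0, 0.2]
finger_gap: 0.529
finger_force: 0.0
t 37.8 pos [0.462  0.2416 0.2009] ang -178.7 j7 1.08 | dp first(now axes) [ 0.5 -1.8 78.9] | rotz 0.4 or -179.6 | then-axes dp [ 0.5 -1.8 78.9]
tilt [ 0.01 -0.06] F [-0.2  0.   0.2] gap 45.2 ff 0.0
```

View pics/lev2.png

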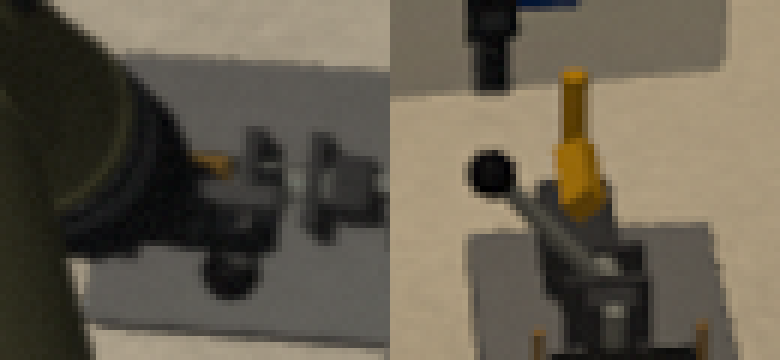

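```bash
python3 -m jog '[{"delta_rot":[0,0,0],"dp":[0.5,-1.8,25],"claw":45},{"delta_rot":[0,0,0],"dp":[0,0,25],"claw":45},{"delta_rot":[0,0,0],"dp":[0,0,20],"claw":45},{"delta_rot":[0,0,0],"dp":[0,0,8],"claw":45},{"delta_rot":[0,0,0],"dp":[0,0,0],"claw":45},{"delta_rot":[0,0,0],"dp":[0,0,0],"claw":45}]'
python3 go.py .4615 .2399 .122 .95
python3 -m jog '[{"delta_rot":[0,0,0],"dp":[0,0,0],"claw":20},{"delta_rot":[0,0,0],"dp":[0,0,0],"claw":20},{"delta_rot":[0,0,0],"dp":[0,0,0],"claw":20},{"delta_rot":[0,0,0],"dp":[0,0,0],"claw":20},{"delta_rot":[0,0,0],"dp":[0,0,0],"claw":20},{"delta_rot":[0,0,0],"dp":[0,0,0],"claw":20}]'
```

```text
time: 38.5
position: [0.4624, 0.2406, 0.1234]
orientation: [-0.038, 3.14, 0.001]
ft_force: [0.2, -0.5, 1.0]
finger_gap: 0.532
finger_force: 0.0
t 38.5 pos [0.4624 0.2406 0.1234] ang -178.6 j7 1.11 | dp first(now axes) [ 0.9 -0.6  1.4] | rotz 0.4 or -179.6 | then-axes dp [ 0.9 -0.7  1.4]
tilt [ 0.06 -0.02] F [ 0.2 -0.5  1. ] gap 45.4 ff 0.0
time: 39.1
position: [0.4626, 0.2413, 0.1243]
orientation: [-0.038, 3.139, 0.005]
ft_force: [-0.8, 2.3, 7.0]
finger_gap: 0.291
finger_force: 58.7
```

```bash
python3 -m jog '[{"delta_rot":[0,0,0],"dp":[-7,0,-5.5],"claw":20},{"delta_rot":[0,0,0],"dp":[-7.3,0,-4.5],"claw":20},{"delta_rot":[0,0,0],"dp":[-7.8,0,-4],"claw":20},{"delta_rot":[0,0,0],"dp":[-8,0,-3.4],"claw":20},{"delta_rot":[0,0,0],"dp":[-8.3,0,-2.5],"claw":20},{"delta_rot":[0,0,0],"dp":[-8.5,0,-2],"claw":20},{"delta_rot":[0,0,0],"dp":[-8.7,0,-1],"claw":20},{"delta_rot":[0,0,0],"dp":[-8.7,0,-0.5],"claw":20},{"delta_rot":[0,0,0],"dp":[0,0,0],"claw":20}]'
python3 go.py .525 .2399 .146 .95
```

```text
time: 40.0
position: [0.5277, 0.2402, 0.1464]
orientation: [-0.034, 3.14, -0.002]
ft_force: [-0.6, 0.1, -0.8]
finger_gap: 0.233
finger_force: 0.0
t 40.0 pos [0.5277 0.2402 0.1464] ang -178.8 j7 1.2 | dp first(now axes) [ 2.7 -0.2  0.4] | rotz 0.3 or -179.7 | then-axes dp [ 2.7 -0.2  0.4]
tilt [0.07 0.06] F [-0.6  0.1 -0.8] gap 19.9 ff 0.0
```

```bash
python3 -m jog '[{"delta_rot":[0,0,0],"dp":[-8.7,0,0.5],"claw":20},{"delta_rot":[0,0,0],"dp":[-8.7,0,1],"claw":20},{"delta_rot":[0,0,0],"dp":[-8.5,0,2],"claw":20},{"delta_rot":[0,0,0],"dp":[-8.3,0,2.5],"claw":20},{"delta_rot":[0,0,0],"dp":[-8,0,3.4],"claw":20},{"delta_rot":[0,0,0],"dp":[-7.8,0,4],"claw":20},{"delta_rot":[0,0,0],"dp":[-7.3,0,4.5],"claw":20},{"delta_rot":[0,0,0],"dp":[-7,0,5.5],"claw":20},{"delta_rot":[0,0,0],"dp":[0,0,0],"claw":20},{"delta_rot":[0,0,0],"dp":[0,0,0],"claw":20}]'
python3 go.py .5894 .2419 .123 .95
```

```text
time: 41.0
position: [0.5901, 0.2428, 0.1223]
orientation: [0.037, -3.141, 0.001]
ft_force: [0.3, -0.5, 0.3]
finger_gap: 0.233
finger_force: 0.0
t 41.0 pos [0.5901 0.2428 0.1223] ang -178.7 j7 1.28 | dp first(now axes) [ 0.8 -0.9 -0.7] | rotz 0.4 or -179.6 | then-axes dp [ 0.7 -0.9 -0.7]
tilt [-0.04  0.02] F [ 0.3 -0.5  0.3] gap 19.9 ff 0.0
```

```bash
python3 -m jog '[{"delta_rot":[0,0,0],"dp":[0,0,-30],"claw":20},{"delta_rot":[0,0,0],"dp":[0,0,-40],"claw":45},{"delta_rot":[0,0,0],"dp":[-20,0,-10],"claw":45},{"delta_rot":[0,0,0],"dp":[0,0,0],"claw":45}]'; python3 -c "
from h import *
t=img('top');s=img('side')
f=lambda i,x,y:cv2.resize(i[y:y+60,x:x+65],None,fx=6,fy=6,interpolation=3)
cv2.imwrite('pics/lev3.png',np.hstack([f(t,170,155),f(s,295,115)]))
v,u=np.mgrid[115:175,295:330]
" ; python3 go.py .4615 .2399 .122 .95
```

```text
time: 41.4
position: [0.613, 0.2435, 0.206]
orientation: [-0.036, 3.135, 0.003]
ft_force: [1.0, -0.7, -1.0]
finger_gap: 0.526
finger_force: 0.0
t 41.5 pos [0.6097 0.2432 0.2024] ang -178.7 j7 1.28 | dp first(now axes) [1.481e+02 1.000e-01 8.050e+01] | rotz 0.4 or -179.6 | then-axes dp [148.1  -0.9  80.5]
tilt [-0.05  0.01] F [-0.   0.7 -0.3] gap 45.2 ff 0.0
```

View pics/lev3.png

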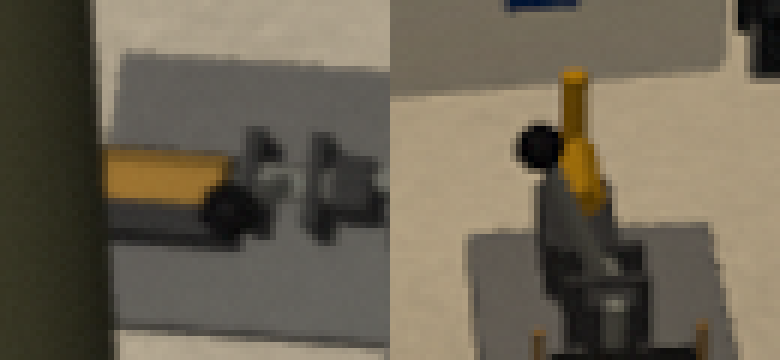

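```bash
python3 -c "
from h import *
X=tri((208.3,190.5),(319.8,139.3));print(X, proj('top',X),proj('side',X))
b=X-np.array([.5284-.2*.0166,.0409+.2,.06]);print(b,np.linalg.norm(b[[0,2]]),np.degrees(np.arctan2(b[0],b[2])))"
```

```text
[0.48798585 0.23941826 0.15171671] [208.29717021 190.03170227] [319.41296254 139.4147415 ]
[-0.03709415 -0.00148174  0.09171671] 0.09893397478338262 -22.020509557739654
```

```bash
python3 -m jog '[{"delta_rot":[0,0,0],"dp":[35,0,-5],"claw":0},{"delta_rot":[0,0,0],"dp":[40,0,0],"claw":0},{"delta_rot":[0,0,0],"dp":[40,0,0],"claw":0},{"delta_rot":[0,0,0],"dp":[30,0,0],"claw":0},{"delta_rot":[0,0,0],"dp":[10,0,0],"claw":0},{"delta_rot":[0,0,0],"dp":[0,0,0],"claw":0},{"delta_rot":[0,0,0],"dp":[0,0,25],"claw":0},{"delta_rot":[0,0,0],"dp":[0,0,25],"claw":0},{"delta_rot":[0,0,0],"dp":[0,0,10],"claw":0},{"delta_rot":[0,0,0],"dp":[0,0,0],"claw":0},{"delta_rot":[0,0,0],"dp":[0,0,0],"claw":0}]'; python3 go.py .463 .2394 .142 .95
```

```text
time: 42.6
position: [0.4563, 0.2397, 0.1482]
orientation: [-0.036, 3.141, -0.0]
ft_force: [0.6, 0.4, 0.6]
finger_gap: -0.0
finger_force: 0.0
t 42.6 pos [0.4563 0.2397 0.1482] ang -178.7 j7 1.09 | dp first(now axes) [-6.7 -0.5  6.2] | rotz 0.4 or -179.6 | then-axes dp [-6.7 -0.4  6.2]
tilt [0.05 0.01] F [0.6 0.4 0.6] gap -0.0 ff 0.0
```

```bash
python3 -m jog '[{"delta_rot":[0,0,0],"dp":[-6.7,-0.4,4],"claw":0},{"delta_rot":[0,0,0],"dp":[-6.5,0,-2],"claw":0},{"delta_rot":[0,0,0],"dp":[-6.5,0,-2],"claw":0},{"delta_rot":[0,0,0],"dp":[-6.6,0,-2],"claw":0},{"delta_rot":[0,0,0],"dp":[-8.7,0,-1],"claw":0},{"delta_rot":[0,0,0],"dp":[-8.7,0,-0.5],"claw":0},{"delta_rot":[0,0,0],"dp":[-8.7,0,0.5],"claw":0},{"delta_rot":[0,0,0],"dp":[-8.7,0,1],"claw":0},{"delta_rot":[0,0,0],"dp":[-8.3,0,2.2],"claw":0},{"delta_rot":[0,0,0],"dp":[-8.3,0,2.3],"claw":0},{"delta_rot":[0,0,0],"dp":[0,0,0],"claw":0}]'
python3 -m jog '[{"delta_rot":[0,0,0],"dp":[-8,0,3.7],"claw":0},{"delta_rot":[0,0,0],"dp":[-8,0,3.7],"claw":0},{"delta_rot":[0,0,0],"dp":[-7,0,5],"claw":0},{"delta_rot":[0,0,0],"dp":[-5,0,3.5],"claw":0},{"delta_rot":[0,0,0],"dp":[0,0,0],"claw":0},{"delta_rot":[0,0,0],"dp":[0,0,0],"claw":0}]'
python3 go.py .5643 .2394 .1286 .95
```

```text
time: 43.7
position: [0.5344, 0.2405, 0.1445]
orientation: [-0.035, 3.14, -0.002]
ft_force: [0.0, 0.3, 0.0]
finger_gap: -0.002
finger_force: 0.0
time: 44.3
position: [0.5614, 0.2415, 0.1291]
orientation: [-0.036, 3.141, -0.001]
ft_force: [0.2, 0.8, 0.1]
finger_gap: -0.0
finger_force: 0.0
t 44.3 pos [0.5614 0.2415 0.1291] ang -178.7 j7 1.25 | dp first(now axes) [-2.9 -2.2  0.5] | rotz 0.4 or -179.6 | then-axes dp [-2.9 -2.2  0.5]
tilt [0.02 0.03] F [0.2 0.8 0.1] gap -0.0 ff 0.0
```

```bash
python3 -m jog '[{"delta_rot":[0,0,0],"dp":[-3,0,2],"claw":0},{"delta_rot":[0,0,0],"dp":[-3,0,0],"claw":0},{"delta_rot":[0,0,0],"dp":[0,0,0],"claw":0}]'
python3 -m jog '[{"delta_rot":[0,0,0],"dp":[-3,0,0],"claw":0},{"delta_rot":[0,0,0],"dp":[0,0,0],"claw":0},{"delta_rot":[0,0,0],"dp":[0,0,0],"claw":0}]'
python3 -c "
from h import *
t=img('top');s=img('side')
f=lambda i,x,y:cv2.resize(i[y:y+60,x:x+65],None,fx=6,fy=6,interpolation=3)
cv2.imwrite('pics/lev4.png',np.hstack([f(t,170,145),f(s,305,115)]))"
```

```text
time: 44.6
position: [0.5662, 0.242, 0.1266]
orientation: [0.037, -3.139, 0.001]
ft_force: [-2.2, 0.9, -2.2]
finger_gap: 0.002
finger_force: 1.3
time: 44.9
position: [0.5668, 0.242, 0.1264]
orientation: [0.038, -3.134, 0.002]
ft_force: [-10.3, -0.8, 1.5]
finger_gap: 0.0
finger_force: 4.7
```

View pics/lev4.png

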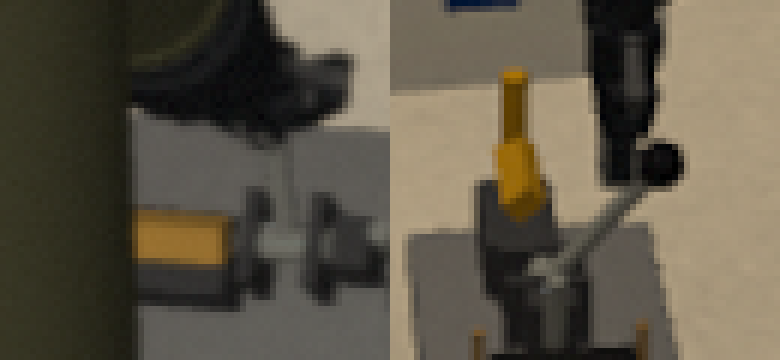

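```bash
python3 -m jog '[{"delta_rot":[0,0,0],"dp":[12,0,0],"claw":0},{"delta_rot":[0,0,0],"dp":[0,0,-40],"claw":0},{"delta_rot":[0,0,0],"dp":[0,0,-42],"claw":0},{"delta_rot":[0,0,0],"dp":[6,-15,0],"claw":40},{"delta_rot":[0,0,0],"dp":[14,-38,0],"claw":40},{"delta_rot":[0,0,0],"dp":[14,-38,0],"claw":40},{"delta_rot":[0,0,0],"dp":[14,-38,0],"claw":40},{"delta_rot":[0,0,0],"dp":[14,-38,0],"claw":40},{"delta_rot":[0,0,0],"dp":[14,-38,0],"claw":40},{"delta_rot":[0,0,0],"dp":[14,-38,0],"claw":40},{"delta_rot":[0,0,0],"dp":[10,-32,0],"claw":40}]'
python3 -m jog '[{"delta_rot":[0,0,8],"dp":[0,0,0],"claw":40},{"delta_rot":[0,0,8],"dp":[0,0,0],"claw":40},{"delta_rot":[0,0,8],"dp":[0,0,0],"claw":40},{"delta_rot":[0,0,8],"dp":[0,0,0],"claw":40},{"delta_rot":[0,0,8],"dp":[0,0,0],"claw":40},{"delta_rot":[0,0,8],"dp":[0,0,0],"claw":40},{"delta_rot":[0,0,8],"dp":[0,0,0],"claw":40},{"delta_rot":[0,0,8],"dp":[0,0,0],"claw":40},{"delta_rot":[0,0,8],"dp":[0,0,0],"claw":40},{"delta_rot":[0,0,8],"dp":[0,0,0],"claw":40},{"delta_rot":[0,0,8],"dp":[0,0,0],"claw":40},{"delta_rot":[0,0,8],"dp":[0,0,0],"claw":40},{"delta_rot":[0,0,8],"dp":[0,0,0],"claw":40},{"delta_rot":[0,0,8],"dp":[0,0,0],"claw":40},{"delta_rot":[0,0,8],"dp":[0,0,0],"claw":40},{"delta_rot":[0,0,8],"dp":[0,0,0],"claw":40},{"delta_rot":[0,0,7.3],"dp":[0,0,0],"claw":40},{"delta_rot":[0,0,0],"dp":[0,0,0],"claw":40},{"delta_rot":[0,0,0],"dp":[0,0,0],"claw":40}]'
python3 go.py .4519 -.0382 .118 46
```

```text
time: 46.1
position: [0.4641, -0.0381, 0.2097]
orientation: [-0.034, 3.138, 0.001]
ft_force: [0.9, -0.5, -0.0]
finger_gap: 0.465
finger_force: 0.0
time: 48.0
position: [0.4648, -0.0358, 0.2096]
orientation: [2.889, 1.233, 0.003]
ft_force: [-0.6, -0.1, -1.0]
finger_gap: 0.468
finger_force: 0.0
t 48.0 pos [ 0.4648 -0.0358  0.2096] ang 46.2 j7 -0.78 | dp first(now axes) [-10.8  -7.7  91.6] | rotz 0.2 or -179.8 | then-axes dp [-10.8  -7.7  91.6]
tilt [-0.08 -0.06] F [-0.6 -0.1 -1. ] gap 40.0 ff 0.0
```

```bash
python3 -m jog '[{"delta_rot":[0,0,0],"dp":[-10.8,-7.7,0],"claw":40},{"delta_rot":[0,0,0],"dp":[0,0,20],"claw":40},{"delta_rot":[0,0,0],"dp":[0,0,0],"claw":40},{"delta_rot":[0,0,0],"dp":[0,0,0],"claw":40}]'
python3 go.py .4519 -.0382 .118 46
```

```text
time: 48.4
position: [0.4515, -0.038, 0.1895]
orientation: [2.89, 1.231, 0.0]
ft_force: [-0.1, 0.1, 0.0]
finger_gap: 0.47
finger_force: 0.0
t 48.4 pos [ 0.4515 -0.038   0.1895] ang 46.1 j7 -0.78 | dp first(now axes) [ 0.1  0.5 71.5] | rotz 0.1 or -179.9 | then-axes dp [ 0.1  0.5 71.5]
tilt [-0. -0.] F [-0.1  0.1  0. ] gap 40.1 ff 0.0
```

```bash
python3 -c "
from h import *
i=img('side');print([bars(i,.092,*a,n='side') for a in((.58,.66,-.03,.11),(.40,.47,-.03,.11),(.45,.61,-.08,-.015))]); print(bars(i,n='side'))"
python3 -m jog '[{"delta_rot":[0,0,0],"dp":[0,0.3,25],"claw":40},{"delta_rot":[0,0,0],"dp":[0,0,25],"claw":40},{"delta_rot":[0,0,0],"dp":[0,0,15],"claw":40},{"delta_rot":[0,0,0],"dp":[0,0,6],"claw":40},{"delta_rot":[0,0,0],"dp":[0,0,0],"claw":40},{"delta_rot":[0,0,0],"dp":[0,0,0],"claw":40}]'
python3 go.py .4519 -.0382 .118 46
python3 -m jog '[{"delta_rot":[0,0,0],"dp":[0,0,0],"claw":10},{"delta_rot":[0,0,0],"dp":[0,0,0],"claw":10},{"delta_rot":[0,0,0],"dp":[0,0,0],"claw":10},{"delta_rot":[0,0,0],"dp":[0,0,0],"claw":10},{"delta_rot":[0,0,0],"dp":[0,0,0],"claw":10},{"delta_rot":[0,0,0],"dp":[0,0,0],"claw":10}]'
python3 go.py .4519 -.0382 .118 46
```

```text
[[(0.6169, 0.0367, np.float64(85.6), 122, 37)], [(0.4344, 0.0383, np.float64(92.1), 109, 36)], [(0.5291, -0.0556, np.float64(1.5), 98, 51)]]
[(0.7171, -0.2157, np.float64(73.8), 100, 64)]
time: 49.05
position: [0.4526, -0.0382, 0.1194]
orientation: [2.891, 1.229, 0.003]
ft_force: [0.7, 0.3, 0.7]
finger_gap: 0.471
finger_force: 0.0
t 49.0 pos [ 0.4526 -0.0382  0.1194] ang 46.1 j7 -0.75 | dp first(now axes) [-0.5 -0.5  1.4] | rotz 0.1 or -179.9 | then-axes dp [-0.5 -0.5  1.4]
tilt [-0.07 -0.07] F [0.7 0.3 0.7] gap 40.2 ff 0.0
time: 49.65
position: [0.4526, -0.0381, 0.1195]
orientation: [2.891, 1.229, 0.003]
ft_force: [-1.4, -0.1, 6.0]
finger_gap: 0.189
finger_force: 58.4
t 49.6 pos [ 0.4526 -0.0381  0.1195] ang 46.1 j7 -0.75 | dp first(now axes) [-0.5 -0.4  1.5] | rotz 0.1 or -179.9 | then-axes dp [-0.5 -0.4  1.5]
tilt [-0.1  -0.06] F [-1.4 -0.1  6. ] gap 16.1 ff 58.4
```

Gripped post. Turn the first half.

```bash
python3 -m jog '[{"delta_rot":[0,0,-3],"dp":[0.2,5.8,0],"claw":10},{"delta_rot":[0,0,-4.5],"dp":[0.34,8.63,0],"claw":10},{"delta_rot":[0,0,-4.5],"dp":[0.34,8.63,0],"claw":10},{"delta_rot":[0,0,-4.5],"dp":[0.34,8.63,0],"claw":10},{"delta_rot":[0,0,-4.5],"dp":[0.34,8.63,0],"claw":10},{"delta_rot":[0,0,-4.5],"dp":[0.34,8.63,0],"claw":10},{"delta_rot":[0,0,-4.5],"dp":[0.34,8.63,0],"claw":10},{"delta_rot":[0,0,0],"dp":[0,0,0],"claw":10},{"delta_rot":[0,0,0],"dp":[0,0,0],"claw":10}]'
python3 -c "
from h import *
s,R=st();p=s['position'][:2]-[.5284,.0409];print(np.hypot(*p)*1000,np.degrees(np.arctan2(p[1],p[0])))"; python3 go.py .53 -.069 .12 76
```

```text
time: 50.55
position: [0.503, -0.0662, 0.1195]
orientation: [2.475, 1.931, 0.003]
ft_force: [1.2, -1.3, 5.6]
finger_gap: 0.193
finger_force: 59.9
110.04237260299251 -103.36687395250347
t 50.5 pos [ 0.503  -0.0662  0.1195] ang 75.9 j7 -0.11 | dp first(now axes) [ 3.8 26.9 -0.4] | rotz -0.1 or 179.9 | then-axes dp [ 3.8 26.9 -0.4]
tilt [-0.02 -0.17] F [ 1.2 -1.3  5.6] gap 16.5 ff 59.9
```

```bash
python3 -m jog '[{"delta_rot":[0,0,-4.5],"dp":[0.34,8.63,0],"claw":10},{"delta_rot":[0,0,-4.5],"dp":[0.34,8.63,0],"claw":10},{"delta_rot":[0,0,-4.5],"dp":[0.34,8.63,0],"claw":10},{"delta_rot":[0,0,-4.5],"dp":[0.34,8.63,0],"claw":10},{"delta_rot":[0,0,-4.5],"dp":[0.34,8.63,0],"claw":10},{"delta_rot":[0,0,-4.5],"dp":[0.34,8.63,0],"claw":10},{"delta_rot":[0,0,-4.5],"dp":[0.34,8.63,0],"claw":10},{"delta_rot":[0,0,-4.5],"dp":[0.34,8.63,0],"claw":10},{"delta_rot":[0,0,-4.5],"dp":[0.34,8.63,0],"claw":10},{"delta_rot":[0,0,-4.5],"dp":[0.34,8.63,0],"claw":10},{"delta_rot":[0,0,0],"dp":[0,0,0],"claw":10},{"delta_rot":[0,0,0],"dp":[0,0,0],"claw":10}]'
python3 -c "
from h import *
s,R=st();p=s['position'][:2]-[.5284,.0409];print(np.hypot(*p)*1000,np.degrees(np.arctan2(p[1],p[0])))"; python3 go.py .6075 -.0356 .12 136
```

```text
time: 51.75
position: [0.5868, -0.0542, 0.1196]
orientation: [1.547, 2.729, 0.002]
ft_force: [5.1, -2.8, 3.5]
finger_gap: 0.189
finger_force: 59.7
111.56403767096864 -58.437652547179965
t 51.8 pos [ 0.5868 -0.0542  0.1196] ang 120.9 j7 0.69 | dp first(now axes) [ 5.3 27.3 -0.4] | rotz -15.1 or 164.9 | then-axes dp [-2.  27.7 -0.4]
tilt [ 0.21 -0.2 ] F [ 5.1 -2.8  3.5] gap 16.1 ff 59.7
```

```bash
python3 -m jog '[{"delta_rot":[0,0,-4.5],"dp":[0.8,8.63,0],"claw":10},{"delta_rot":[0,0,-4.5],"dp":[0.8,8.63,0],"claw":10},{"delta_rot":[0,0,-4.5],"dp":[0.8,8.63,0],"claw":10},{"delta_rot":[0,0,-1.2],"dp":[0.1,1.7,0],"claw":10},{"delta_rot":[0,0,0],"dp":[0,0,0],"claw":10},{"delta_rot":[0,0,0],"dp":[0,0,0],"claw":10}]'
python3 -c "
from h import *
s,R=st();p=s['position'][:2]-[.5284,.0409];print(np.hypot(*p)*1000,np.degrees(np.arctan2(p[1],p[0])))"; python3 go.py .6075 -.0356 .12 136
```

```text
time: 52.35
position: [0.609, -0.0372, 0.1196]
orientation: [1.185, 2.9, 0.001]
ft_force: [9.9, -4.1, -0.4]
finger_gap: 0.189
finger_force: 59.3
112.20296752650623 -44.09601001295136
t 52.4 pos [ 0.609  -0.0372  0.1196] ang 135.5 j7 0.91 | dp first(now axes) [ 2.2  0.1 -0.4] | rotz -0.5 or 179.5 | then-axes dp [ 2.2  0.1 -0.4]
tilt [ 0.46 -0.22] F [ 9.9 -4.1 -0.4] gap 16.2 ff 59.3
```

```bash
python3 -m jog '[{"delta_rot":[0,0,0],"dp":[-2,0,0],"claw":10},{"delta_rot":[0,0,0],"dp":[0,0,0],"claw":10},{"delta_rot":[0,0,0],"dp":[0,0,0],"claw":10}]'
python3 -c "
from h import *
s,R=st();p=s['position'][:2]-[.5284,.0409];print(np.hypot(*p)*1000,np.degrees(np.arctan2(p[1],p[0])))"
python3 -m jog '[{"delta_rot":[0,0,0],"dp":[0,0,0],"claw":40},{"delta_rot":[0,0,0],"dp":[0,0,0],"claw":40},{"delta_rot":[0,0,0],"dp":[0,0,0],"claw":40},{"delta_rot":[0,0,0],"dp":[0,0,0],"claw":40},{"delta_rot":[0,0,0],"dp":[0,0,-15],"claw":40},{"delta_rot":[0,0,0],"dp":[0,0,-40],"claw":40},{"delta_rot":[0,0,0],"dp":[0,0,-40],"claw":40},{"delta_rot":[0,0,0],"dp":[0,0,0],"claw":40}]'; python3 go.py .616 .2423 .21 181
```

```text
time: 52.65
position: [0.609, -0.0371, 0.1196]
orientation: [1.185, 2.904, 0.002]
ft_force: [5.4, -2.7, 3.0]
finger_gap: 0.188
finger_force: 59.7
112.20123256756338 -44.06463576847309
time: 53.45
position: [0.6107, -0.0369, 0.2211]
orientation: [1.18, 2.9, 0.008]
ft_force: [0.4, -1.1, 0.6]
finger_gap: 0.471
finger_force: 0.0
t 53.5 pos [ 0.6107 -0.0369  0.2211] ang 135.7 j7 0.89 | dp first(now axes) [191.2 203.5  11.4] | rotz -45.3 or 134.7 | then-axes dp [-10.1 279.   11.4]
tilt [ 0.47 -0.5 ] F [ 0.4 -1.1  0.6] gap 40.3 ff 0.0
```

```bash
python3 -m jog '[{"delta_rot":[0,0,0],"dp":[13,14,0],"claw":0},{"delta_rot":[0,0,0],"dp":[25,26,0],"claw":0},{"delta_rot":[0,0,0],"dp":[25,26,0],"claw":0},{"delta_rot":[0,0,0],"dp":[25,26,0],"claw":0},{"delta_rot":[0,0,0],"dp":[25,26,0],"claw":0},{"delta_rot":[0,0,0],"dp":[25,26,0],"claw":0},{"delta_rot":[0,0,0],"dp":[25,26,0],"claw":0},{"delta_rot":[0,0,0],"dp":[20,22,0],"claw":0},{"delta_rot":[0,0,0],"dp":[8,11.5,11],"claw":0},{"delta_rot":[0,0,-7.6],"dp":[0,0,0],"claw":0},{"delta_rot":[0,0,-7.6],"dp":[0,0,0],"claw":0},{"delta_rot":[0,0,-7.6],"dp":[0,0,0],"claw":0},{"delta_rot":[0,0,-7.6],"dp":[0,0,0],"claw":0},{"delta_rot":[0,0,-7.6],"dp":[0,0,0],"claw":0},{"delta_rot":[0,0,-7.3],"dp":[0,0,0],"claw":0},{"delta_rot":[0,0,0],"dp":[0,0,0],"claw":0},{"delta_rot":[0,0,0],"dp":[0,0,0],"claw":0}]'
python3 go.py .622 .2425 .13 181
python3 -c "
from h import *
t=img('top');s=img('side')
C=np.array([.5284,.0409,0]);y=np.radians(.95);B=np.array([[np.cos(y),-np.sin(y),0],[np.sin(y),np.cos(y),0],[0,0,1]])
X=C+B@np.array([.0778,-.0778,.148]);print('post exp',proj('top',X),proj('side',X))
for n,im in(('top',t),('side',s)):
    hsv=cv2.cvtColor(im,cv2.COLOR_BGR2HSV);m=cv2.inRange(hsv,(0,150,40),(8,255,255))|cv2.inRange(hsv,(172,150,40),(180,255,255))
    r,l,q,ce=cv2.connectedComponentsWithStats(m);print(n,[q[i].tolist() for i in range(1,r) if 15<q[i,4]<300])
    print(n,[bars(im,.092,*a,n=n) for a in((.45,.61,.10,.16),(.40,.47,-.03,.11),(.45,.61,-.08,-.015))])"
```

```text
time: 55.15
position: [0.6124, 0.2415, 0.202]
orientation: [0.022, -3.141, 0.001]
ft_force: [-0.0, -0.5, 0.6]
finger_gap: -0.001
finger_force: 0.0
t 55.1 pos [0.6124 0.2415 0.202 ] ang -179.2 j7 1.21 | dp first(now axes) [-9.7  0.9 72. ] | rotz -0.2 or 179.8 | then-axes dp [-9.7  0.8 72. ]
tilt [-0.02  0.04] F [-0.  -0.5  0.6] gap -0.1 ff 0.0
post exp [307.53321594 159.34327015] [366.23992079 188.59274214]
top [[207, 84, 10, 15, 71], [306, 158, 5, 13, 48], [428, 162, 15, 29, 184], [382, 211, 9, 9, 61]]
top [[(0.5301, 0.1289, np.float64(0.9), 97, 29)], [], [(0.5286, -0.0507, np.float64(179.8), 97, 24)]]
side [[409, 131, 7, 19, 72], [362, 188, 7, 29, 136], [326, 283, 11, 12, 105]]
side [[(0.5287, 0.1241, np.float64(0.9), 100, 50)], [], [(0.5279, -0.0564, np.float64(0.4), 97, 50)]]
```

```bash
python3 -m jog '[{"delta_rot":[0,0,0],"dp":[-9,0.8,0],"claw":0},{"delta_rot":[0,0,0],"dp":[0,0,25],"claw":0},{"delta_rot":[0,0,0],"dp":[0,0,25],"claw":0},{"delta_rot":[0,0,0],"dp":[0,0,20],"claw":0},{"delta_rot":[0,0,0],"dp":[0,0,0],"claw":0},{"delta_rot":[0,0,0],"dp":[0,0,0],"claw":0}]'
python3 -m jog '[{"delta_rot":[0,0,0],"dp":[7,0,0],"claw":0},{"delta_rot":[0,0,0],"dp":[7.2,0,-5],"claw":0},{"delta_rot":[0,0,0],"dp":[7.2,0,-4.5],"claw":0},{"delta_rot":[0,0,0],"dp":[8,0,-4],"claw":0},{"delta_rot":[0,0,0],"dp":[8,0,-3.4],"claw":0},{"delta_rot":[0,0,0],"dp":[8.4,0,-2.5],"claw":0},{"delta_rot":[0,0,0],"dp":[8.4,0,-2],"claw":0},{"delta_rot":[0,0,0],"dp":[8.7,0,-1],"claw":0},{"delta_rot":[0,0,0],"dp":[8.7,0,-0.5],"claw":0},{"delta_rot":[0,0,0],"dp":[8.7,0,0.5],"claw":0},{"delta_rot":[0,0,0],"dp":[8.7,0,1],"claw":0},{"delta_rot":[0,0,0],"dp":[0,0,0],"claw":0}]'
python3 go.py .5326 .2411 .1505 181
```

```text
time: 55.85
position: [0.6217, 0.2437, 0.1325]
orientation: [-0.028, 3.141, -0.0]
ft_force: [0.7, 0.5, 0.9]
finger_gap: 0.002
finger_force: 0.0
time: 57.05
position: [0.53, 0.2422, 0.1533]
orientation: [0.031, -3.139, 0.001]
ft_force: [-0.2, -1.1, 0.3]
finger_gap: 0.006
finger_force: 0.0
t 57.0 pos [0.53   0.2422 0.1533] ang -178.9 j7 1.14 | dp first(now axes) [-2.5 -1.2  2.7] | rotz 0.1 or -179.9 | then-axes dp [-2.5 -1.2  2.7]
tilt [-0.14  0.02] F [-0.2 -1.1  0.3] gap 0.5 ff 0.0
```

```bash
python3 -m jog '[{"delta_rot":[0,0,0],"dp":[6,0,3.5],"claw":0},{"delta_rot":[0,0,0],"dp":[8,0,3.5],"claw":0},{"delta_rot":[0,0,0],"dp":[8,0,3.7],"claw":0},{"delta_rot":[0,0,0],"dp":[8,0,3.9],"claw":0},{"delta_rot":[0,0,0],"dp":[7,0,5],"claw":0},{"delta_rot":[0,0,0],"dp":[5,0,3.5],"claw":0},{"delta_rot":[0,0,0],"dp":[0,0,0],"claw":0},{"delta_rot":[0,0,0],"dp":[0,0,0],"claw":0}]'
python3 -m jog '[{"delta_rot":[0,0,0],"dp":[3,0,1.5],"claw":0},{"delta_rot":[0,0,0],"dp":[2,0,0],"claw":0},{"delta_rot":[0,0,0],"dp":[0,0,0],"claw":0}]'
python3 -m jog '[{"delta_rot":[0,0,0],"dp":[2.5,0,0],"claw":0},{"delta_rot":[0,0,0],"dp":[0,0,0],"claw":0},{"delta_rot":[0,0,0],"dp":[0,0,0],"claw":0}]'
```

```text
time: 57.85
position: [0.4895, 0.2411, 0.1302]
orientation: [0.029, -3.14, 0.001]
ft_force: [0.3, 0.3, 0.8]
finger_gap: 0.002
finger_force: 0.0
time: 58.15
position: [0.487, 0.241, 0.1292]
orientation: [-0.028, 3.138, 0.001]
ft_force: [5.9, 0.4, -3.4]
finger_gap: -0.002
finger_force: 2.8
time: 58.45
position: [0.4868, 0.2409, 0.1296]
orientation: [-0.027, 3.133, 0.002]
ft_force: [11.1, 1.5, -6.0]
finger_gap: 0.002
finger_force: 5.4
```

```bash
python3 -m jog '[{"delta_rot":[0,0,0],"dp":[3,0,0],"claw":0},{"delta_rot":[0,0,0],"dp":[0,0,0],"claw":0},{"delta_rot":[0,0,0],"dp":[0,0,0],"claw":0}]'
python3 -m jog '[{"delta_rot":[0,0,0],"dp":[-15,0,0],"claw":0},{"delta_rot":[0,0,0],"dp":[0,0,-40],"claw":0},{"delta_rot":[0,0,0],"dp":[0,0,-40],"claw":0},{"delta_rot":[0,0,0],"dp":[-10,30,0],"claw":40},{"delta_rot":[0,0,0],"dp":[-6,45,0],"claw":40},{"delta_rot":[0,0,0],"dp":[0,10,0],"claw":40},{"delta_rot":[0,0,0],"dp":[0,0,0],"claw":40},{"delta_rot":[0,0,0],"dp":[0,0,0],"claw":40}]'
python3 go.py .5149 .3265 .117 181
python3 -c "
from h import *
s=img('side');a=cv2.imread('pics/side0.png')
for i in(a,s):
    m=(i[125:165,300:322].max(2)<40).astype(np.uint8);r,l,q,c=cv2.connectedComponentsWithStats(m);k=1+q[1:,4].argmax();print(q[k],c[k]+[300,125])"
```

```text
time: 58.75
position: [0.4866, 0.2406, 0.13]
orientation: [-0.025, 3.127, 0.004]
ft_force: [18.0, 0.8, -9.4]
finger_gap: -0.004
finger_force: 8.7
time: 59.55
position: [0.5091, 0.3253, 0.2086]
orientation: [0.028, -3.141, 0.003]
ft_force: [-0.0, -1.8, 0.6]
finger_gap: 0.468
finger_force: 0.0
t 59.5 pos [0.5091 0.3253 0.2086] ang -179.0 j7 0.99 | dp first(now axes) [-5.9  1.2 91.6] | rotz 0.0 or -180.0 | then-axes dp [-5.9  1.2 91.6]
tilt [-0.05  0.1 ] F [-0.  -1.8  0.6] gap 40.0 ff 0.0
[ 9 15  7  7 36] [311.77777778 143.52777778]
[ 9 15  7  7 37] [311.7027027  143.59459459]
```

```bash
python3 -m jog '[{"delta_rot":[0,0,0],"dp":[-5,1,25],"claw":40},{"delta_rot":[0,0,0],"dp":[0,0,30],"claw":40},{"delta_rot":[0,0,0],"dp":[0,0,25],"claw":40},{"delta_rot":[0,0,0],"dp":[0,0,10],"claw":40},{"delta_rot":[0,0,0],"dp":[0,0,0],"claw":40},{"delta_rot":[0,0,0],"dp":[0,0,0],"claw":40}]'
python3 -m jog '[{"delta_rot":[0,0,0],"dp":[0,0,0],"claw":10},{"delta_rot":[0,0,0],"dp":[0,0,0],"claw":10},{"delta_rot":[0,0,0],"dp":[0,0,0],"claw":10},{"delta_rot":[0,0,0],"dp":[0,0,0],"claw":10},{"delta_rot":[0,0,0],"dp":[0,0,0],"claw":10},{"delta_rot":[0,0,0],"dp":[0,0,0],"claw":10}]'
python3 go.py .5155 .2923 .117 181
```

```text
time: 60.2
position: [0.515, 0.3274, 0.1204]
orientation: [-0.027, 3.14, 0.001]
ft_force: [-0.6, 0.4, 0.6]
finger_gap: 0.471
finger_force: 0.0
time: 60.8
position: [0.5151, 0.3275, 0.121]
orientation: [-0.028, 3.139, 0.001]
ft_force: [-0.9, -2.5, 5.9]
finger_gap: 0.169
finger_force: 58.6
t 60.8 pos [0.5151 0.3275 0.121 ] ang -179.0 j7 1.0 | dp first(now axes) [  0.3 -35.2   3.9] | rotz 0.0 or -180.0 | then-axes dp [  0.3 -35.2   3.9]
tilt [ 0.13 -0.03] F [-0.9 -2.5  5.9] gap 14.5 ff 58.6
```

```bash
python3 -m jog '[{"delta_rot":[0,0,0],"dp":[0,-5,0],"claw":10},{"delta_rot":[0,0,0],"dp":[0,-6,0],"claw":10},{"delta_rot":[0,0,0],"dp":[0,-6,0],"claw":10},{"delta_rot":[0,0,0],"dp":[0,-6,0],"claw":10},{"delta_rot":[0,0,0],"dp":[0,-6,0],"claw":10},{"delta_rot":[0,0,0],"dp":[0,-5,0],"claw":10},{"delta_rot":[0,0,0],"dp":[0,-1.5,0],"claw":10},{"delta_rot":[0,0,0],"dp":[0,0,0],"claw":10},{"delta_rot":[0,0,0],"dp":[0,0,0],"claw":10}]'
python3 -m jog '[{"delta_rot":[0,0,0],"dp":[0,-1.5,0],"claw":10},{"delta_rot":[0,0,0],"dp":[0,0,0],"claw":10},{"delta_rot":[0,0,0],"dp":[0,0,0],"claw":10}]'
python3 -m jog '[{"delta_rot":[0,0,0],"dp":[0,-2,0],"claw":10},{"delta_rot":[0,0,0],"dp":[0,0,0],"claw":10},{"delta_rot":[0,0,0],"dp":[0,0,0],"claw":10}]'
```

```text
time: 61.7
position: [0.5157, 0.2931, 0.121]
orientation: [-0.029, 3.139, 0.004]
ft_force: [-0.8, 0.8, 6.0]
finger_gap: 0.167
finger_force: 58.8
time: 62.0
position: [0.5157, 0.2924, 0.121]
orientation: [-0.03, 3.138, 0.005]
ft_force: [-0.0, 1.2, 5.7]
finger_gap: 0.167
finger_force: 58.8
time: 62.3
position: [0.5157, 0.2923, 0.1212]
orientation: [-0.032, 3.138, 0.009]
ft_force: [0.3, 5.0, 3.8]
finger_gap: 0.167
finger_force: 58.7
```

```bash
python3 -m jog '[{"delta_rot":[0,0,0],"dp":[0,2,0],"claw":10},{"delta_rot":[0,0,0],"dp":[0,0,0],"claw":40},{"delta_rot":[0,0,0],"dp":[0,0,0],"claw":40},{"delta_rot":[0,0,0],"dp":[0,0,0],"claw":40},{"delta_rot":[0,0,0],"dp":[0,0,-20],"claw":40},{"delta_rot":[0,0,0],"dp":[0,0,-40],"claw":40},{"delta_rot":[0,0,0],"dp":[0,0,-40],"claw":40},{"delta_rot":[0,0,0],"dp":[15,30,0],"claw":40},{"delta_rot":[0,0,0],"dp":[20,40,0],"claw":40},{"delta_rot":[0,0,0],"dp":[20,40,0],"claw":40},{"delta_rot":[0,0,0],"dp":[20,40,0],"claw":40},{"delta_rot":[0,0,0],"dp":[20,40,0],"claw":40},{"delta_rot":[0,0,0],"dp":[10,20,0],"claw":40},{"delta_rot":[0,0,0],"dp":[0,0,0],"claw":40},{"delta_rot":[0,0,0],"dp":[0,0,0],"claw":40}]'
python3 -c "
from h import *
t=img('top');s=img('side')
f=lambda i,x,y,w,h,W,H:cv2.resize(i[y:y+h,x:x+w],(W,H),interpolation=3)
cv2.imwrite('pics/final.png',np.hstack([f(t,180,140,160,120,400,300),f(s,270,120,130,130,400,300)]))
for n,im in(('top',t),('side',s)):
    print(n,[bars(im,.092,*a,n=n) for a in((.45,.61,.10,.16),(.58,.66,-.02,.11),(.45,.61,-.08,-.015))])
a=cv2.imread('pics/side0.png')
for i in(a,s):
    m=cv2.inRange(cv2.cvtColor(i,cv2.COLOR_BGR2HSV)[125:170,315:345],(15,150,80),(30,255,255));print(np.argwhere(m).mean(0),m.sum()//255,np.argwhere(m).min(0))"
```

```text
time: 63.8
position: [0.406, 0.4983, 0.2184]
orientation: [0.03, -3.141, 0.003]
ft_force: [1.3, -0.6, -0.5]
finger_gap: 0.471
finger_force: 0.0
top [[(0.5303, 0.1289, np.float64(1.0), 97, 30)], [(0.6194, 0.0397, np.float64(89.2), 95, 30)], [(0.5287, -0.0506, np.float64(179.9), 97, 24)]]
side [[(0.5287, 0.1241, np.float64(1.0), 100, 50)], [(0.6221, 0.0487, np.float64(91.5), 106, 35)], [(0.528, -0.0564, np.float64(0.3), 97, 50)]]
[21.0620155  11.63565891] 129 [7 8]
[21.0620155  11.63565891] 129 [7 8]
```

View pics/final.png

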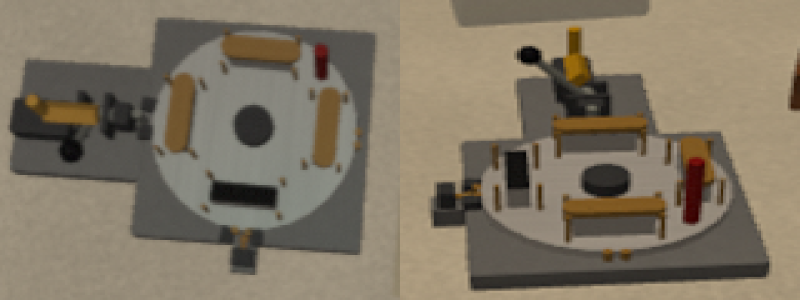

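```bash
python3 -c "
from cell import arm
print(arm.hand_in())"
```

```text
the job is handed in; nothing more can be done
None
```

The job is done and handed in: three brass bars were on the bench and each lies on its own rest, the table is turned a quarter turn into the next detent, and the lever is back at locked with the catch home (both in their original spots in the final picture).

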